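Put the strength meter away in its die-cut foam

ROBOT

A 6-joint arm with a two-finger parallel gripper is mounted at the origin on a cart in front of the work surface, level with it; the furniture and walls round the work are solid. World frame = base frame: x ahead of the robot, y to its left, z up, the work surface at z = 0. Lengths are in m, angles in rad, forces in N, time in s.
With the tool pointing down it reaches from about 0.375 to 0.975 m from the base axis. Payload 3.8 kg.
Tool frame: the origin (TCP) lies midway between the tips of the shut fingers; the grasp point (between the pads) lies 19 mm behind it; z points along the fingers, y is the line along which they close (so a half turn about z gives the same grasp; the last joint's range is limited). The gripper opens to 85 mm and grips with 20 to 120 N. Pads are 22 mm wide; open, the fingers measure 114 mm over their backs; the gripper's body (76 mm by 85 mm) begins 54 mm behind the grasp point. The pads swing forward as they close: fully open they stand 13 mm farther back than shut.
Start: joints at [1.178, 0.264, 1.604, -0, 1.274, -0.037], TCP at [0.235, 0.633, 0.201] pointing down, gripper open.
Joint ranges: [-2.63, 2.63], [-0.94, 2.18], [0.31, 2.57], [-1.31, 4.45], [0, 2.66], [-2.55, 2.55]. Speed limits (rad/s): [2.57, 2.57, 3.14, 3.14, 3.14, 3.14].

INTERFACE

Orientations are given as a rotation vector (axis times angle).
In Python, from workcell import bot, read_camera, camera_info, ticket gives the robot as it stands.
- The arm moves only by the tool servo_tool, never from a script. Its argument "targets" is a list of rows, each an object of numbers: "hand": the closure, from -1 (fully open) to 1 (shut); "x", "y", "z": the shift along the tool's x, y, z as a fraction of full scale; "roll": the turn about the tool's z as a fraction of full scale. In form: [{"hand": .., "x": .., "y": .., "z": .., "roll": ..}, ...]. A call has 1 to 10 rows; each row is the pose to reach, as a shift and turn from the pose commanded when the call began, along the tool's axes at that moment, turning the shorter way round; what a row does not reach only later rows make up. Full scale, the value 1, is 50 cm for a shift and 180 degrees for a turn. A row lasts 1/12 s, in which the tool goes at most 41.7 mm and 7.16 degrees, less where a joint would pass 70% of its speed; a pose out of reach is approached as far as the arm can. A call with a number of a shift or a turn outside -1 to 1 is refused whole. A call with a gripper value outside its range is refused whole. The fingers move at their own pace and stop on an object; "grip_force" is the grip in N (left out, the last holds). Time passes only in rows, so rows that repeat a pose let the fingers close. It gives the time, the measured TCP pose, the force, the opening and the grip force at its end, in the units of the state.
- bot.read_state(): the state, without advancing time (a new reading comes with each control period).
- read_camera(name): name is "side" or "top" or "wrist"; returns the picture (384x512x3 uint8, red, green, blue); there is no depth.
- camera_info(name): a dict with "fx", "fy", "cx", "cy" (pixels), "eye" and "orientation" of the camera in the world; the wrist camera has in their place "T_tool_cam" (4x4, takes a point from camera to tool coordinates, whose origin is the TCP and whose axes are the flange's). Camera axes: x right, y down, z forward; pixel columns grow to the right and rows downward; lengths in m; the calibration is good to about 2 mm. The wrist camera is an equidistant fisheye: a pixel r from the principal point sees the ray r / f radians off the axis. A picture is of the moment at which its call begins: read the wrist's pose just before it. camera_info takes no time and is no camera call.
- ticket.finish_job(): hands the job in; it is judged then, once.
The state is a dict: "time": time; "q": joint angles; "joint_vel": joint speeds; "joint_torque": joint torques, N m; "tool_pos": TCP position; "tcp_rot": TCP orientation; "wrist_force": force on the tool from outside, world axes, zero at the start; "torque": the same for the moment, N m; "width": opening from 0.0 (shut) to 1.0 (fully open); "grip_force": force on a finger pad.
Only numpy, scipy, OpenCV 4.12 (cv2) and the standard library are available. Lean on these libraries where they do the work, as an engineer would, in place of code of your own. Each camera call takes 0.05 s, during which the arm holds its last target. There are 200 camera calls.

TASK

Put the white coffee-strength meter away: lift it out of its sloping dock by the head and lay it down flat on the bare table, screen up, letting go of it. Then take it again by the stem, set it into the matching cut-out of the foam-lined tray and press it fully home, so that it lies flush with the foam, and let go. Leave the bowl, the brew timer and the marker pen where they are.

Things in the scene. Friction and masses are not known exactly. Their poses are not given: they have to be found in the camera images.
- meter: White flag-shaped meter, 150 mm long, 30 mm thick, 0.13 to 0.24 kg, lower edges rounded 4 mm, dark-framed screen on the head's face. Origin on its back face (underside) at mid-length, on the stem's centre line: x from stem end (-75 mm) to head end (+75 mm), y across, z out of the face (back z = 0, face z = 30 mm). Balances near x = +10, y = +6 mm.
- meter_stem_end (a point): On the meter's underside at x = -75 mm, y = 0, the end with the round steel sample well; axes as the meter. The stem spans meter x -75 to +15 mm, y -17 to +17 mm (34 mm wide).
- meter_head_end (a point): On the meter's underside at x = +75 mm, y = 0; axes as the meter. The head spans meter x +15 to +75 mm, y -17 to +41 mm: 58 mm wide, standing out on the +y side only; its middle is x = +45, y = +12 mm.
- dock: Fixed black dock, foot 125 x 72 mm; origin under the foot. The meter starts in it 56 mm above that origin, head up, its x rising at 30 degrees along the dock's +x, its face up and to the dock's -x. Round the stem (meter x -79 to +5) are cheeks 24 mm high, 2 mm play, and a 14 mm lip at its end; behind the head only a 30 mm tongue: its sides are free. The meter lifts out along its own +z.
- foam_tray: Fixed aluminium tray, 208 x 140 mm, of grey foam (cut-outs show a dark floor), its top 38 mm above the table; origin on the table under its centre, z up. One pocket of the meter's outline, 2 mm play all round, 30 mm deep. Beside the stem finger cut-outs, as deep as the pocket, from x = -40 to +6 mm and out to y = -47 and +47 mm; no finger room round the head.
- pocket (a point): On the pocket's floor, 8 mm above the table; the seated meter's origin and axes are here. Four soft ribs in the walls (x = -58 and +30 mm, both sides, 12 mm below the foam's top) stand out 3 mm and give way: the meter stops on them, its underside about 15 mm above the floor, and must be pushed down with some 5 to 15 N, best between them; then it stays by itself.
- pocket_stem_end (a point): On the pocket's floor, where the meter's stem end belongs (x = -75 mm of the tray).
- pocket_head_end (a point): On the pocket's floor, where the meter's head end belongs (x = +75 mm of the tray).
- bowl: Bystander: white cupping bowl, 92 mm wide, 60 mm high, standing behind the work. Origin under its centre.
- brew_timer: Bystander: white brew timer, 64 x 68 x 17 mm, lying behind the work, in front of the bowl. Origin under its centre.
- felt_marker: Bystander: marker pen, 136 mm long along its y, 17 mm thick, lying behind the work. Origin under its centre.
Things that resemble listed ones, but are neither listed nor needed, are in the scene too. Several things have the shape of the meter; the one meant has the colours described above.

How it is judged:
On the way:
1. the meter lies flat on the bare table, screen up, let go (height (world z) of meter below 0.005 m and angle between meter's own z axis and vertical below 0.06 rad and contact force between meter and the fingers below 0.1 N and linear speed of meter below 0.02 m/s), for 0.2 s.
At the end, for the whole second after the job is handed in: The meter lies still in the foam pocket, pressed home: its underside within 3 mm of the pocket's floor, both ends within 5 mm of where they belong, level within 2.3 degrees, screen up, and nothing of the robot touches it. Bowl, timer and marker are within 30 mm of where they started (distance between meter_stem_end and pocket_stem_end below 0.005 m and distance between meter_head_end and pocket_head_end below 0.005 m and z of meter in the frame of pocket below 0.003 m and angle between meter's own z axis and vertical below 0.04 rad and linear speed of meter below 0.01 m/s and contact force between meter and the arm below 0.1 N and contact force between meter and the fingers below 0.1 N and distance of each of bowl, brew_timer, felt_marker from where it was at the start of the episode below 0.03 m).
It fails at once if a bystander (bowl, timer or marker) is moved more than 30 mm (distance of any of bowl, brew_timer, felt_marker from where it was at the start of the episode above 0.03 m).
It also fails if it takes over 61 s, if anything falls off the work surface, if the arm or the gripper's body presses on something with over 40 N, if the wrist force passes 120 N, or if a joint passes its speed limit or range.

## Working session

There is one attempt and no reset: what is moved stays moved. The work goes in short steps, Python scripts to look and compute and a tool call to move; the robot and the scene stay as the last step left them, time stands still between calls to the robot, and variables do not carry over. Pictures are saved under pics/ and viewed, at most 10 in all, crops included, and the job is handed in when it is done.

Besides the shell and the picture viewer there is one more tool, called after ">>>" as a command line: name --argument value ..., lists and objects as JSON in quotes. servo_tool: Moves the arm, as the interface text tells. Its arguments: {"type":"object","properties":{"targets":{"type":"array"},"grip_force":{"type":"number"}},"required":["targets"]}

```bash
mkdir -p pics; ls; python3 - <<'E'
from workcell import bot, read_camera, camera_info
import cv2, numpy as np
np.set_printoptions(precision=4,suppress=True)
for n in ("top","side"):
    cv2.imwrite(f"pics/{n}0.png",cv2.resize(read_camera(n)[...,::-1],(800,600),interpolation=cv2.INTER_CUBIC)); print(n,camera_info(n))
print(camera_info("wrist")); print(bot.read_state())
E
```

```text
pics
top {'fx': 427.3292719533801, 'fy': 427.3292719533801, 'cx': 257.60116353989895, 'cy': 183.01731637285852, 'eye': array([0.429 , 0.0441, 1.1349]), 'orientation': array([-2.0696,  2.1614, -0.2288])}
side {'fx': 488.5635106512366, 'fy': 488.5635106512366, 'cx': 261.00531472814504, 'cy': 199.1435730646029, 'eye': array([ 0.3796, -1.0828,  1.0029]), 'orientation': array([-2.2317,  0.2313, -0.1117])}
{'fx': 297.3186396354542, 'fy': 297.3186396354542, 'cx': 258.44146758563875, 'cy': 191.316859951616, 'T_tool_cam': array([[-0.0003, -0.9479, -0.3186,  0.0821],
       [ 1.    , -0.0002, -0.0001, -0.0001],
       [ 0.0001, -0.3186,  0.9479, -0.1716],
       [ 0.    ,  0.    ,  0.    ,  1.    ]])}
{'time': 0.1, 'q': array([ 1.1781,  0.2647,  1.6053,  0.    ,  1.2737, -0.0369]), 'joint_vel': array([-0.0017, -0.0015, -0.0026, -0.0004,  0.0008,  0.0011]), 'joint_torque': array([  0.0001, -51.671 , -36.8587,   0.0002,   0.0064,  -0.    ]), 'tool_pos': array([0.2349, 0.632 , 0.2002]), 'tcp_rot': array([-0.5559, -3.0915,  0.0032]), 'wrist_force': array([0.2682, 0.0554, 0.8786]), 'torque': array([-0.0305, -0.0226, -0.0351]), 'grip_force': 0.0, 'width': 0.9946856825084202}
```

View pics/top0.png

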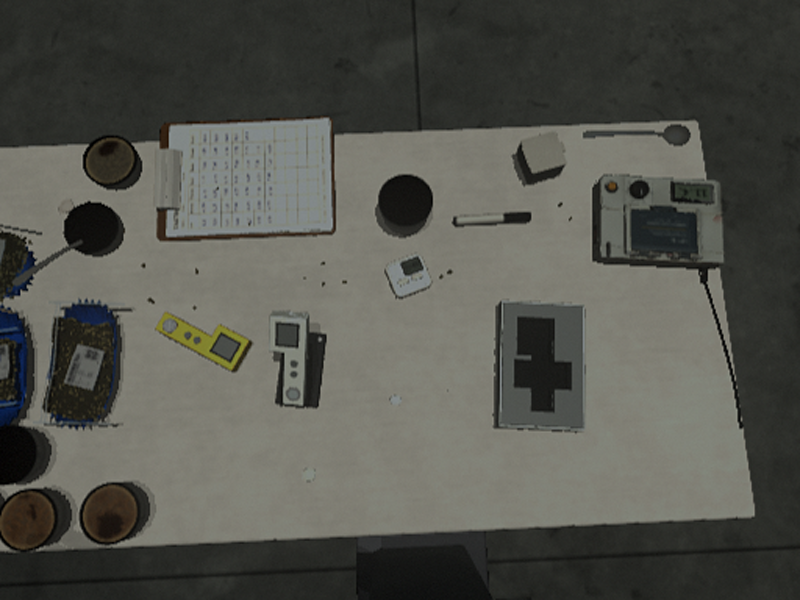

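View pics/side0.png

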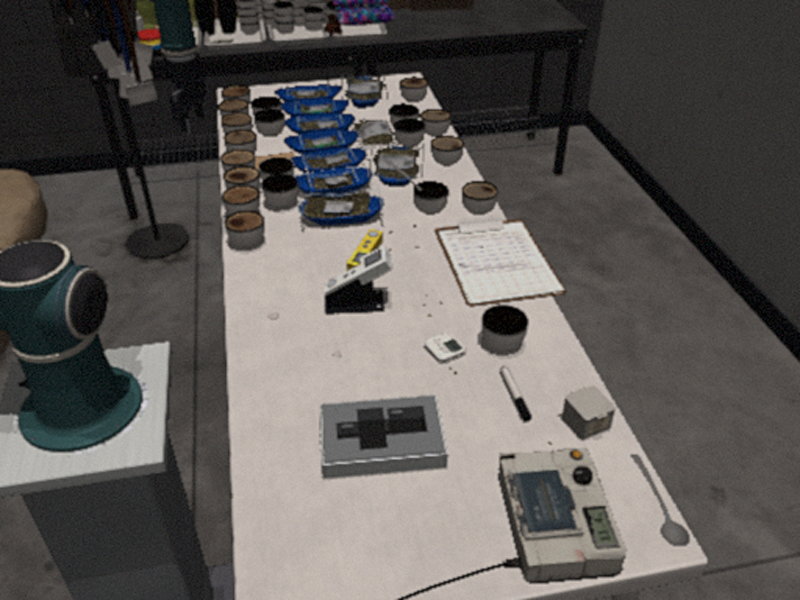

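The top view shows the white meter in the dock, with head end corners at about (270,312) and (308,312) and the stem's well at (292,394). The tray's top is at about (500,302)–(584,430), with the pocket's head pointing up. In both the head points along world +x with the bulge to +y. The yellow one is the decoy. First I'll take rough positions.

```bash
cat > h.py <<'E'
import numpy as np, cv2
from scipy.spatial.transform import Rotation as R
from workcell import bot, read_camera, camera_info
np.set_printoptions(precision=4,suppress=True)
def cam(n, st=None):
    i=camera_info(n)
    if n!="wrist": return i,R.from_rotvec(i["orientation"]).as_matrix(),np.array(i["eye"])
    T=np.array(i["T_tool_cam"]); Rt=R.from_rotvec(st["tcp_rot"]).as_matrix()
    return i,Rt@T[:3,:3],Rt@T[:3,3]+st["tool_pos"]
def proj(c,P,fish=False):
    i,Rm,e=c; p=(np.atleast_2d(P)-e)@Rm
    if fish:
        r=np.hypot(p[:,0],p[:,1]); s=np.arctan2(r,p[:,2])/r; uv=p[:,:2]*s[:,None]
    else: uv=p[:,:2]/p[:,2:]
    return uv*i["fx"]+[i["cx"],i["cy"]]
def back(c,uv,z,fish=False):
    i,Rm,e=c; a=(np.atleast_2d(uv)-[i["cx"],i["cy"]])/i["fx"]
    if fish:
        t=np.linalg.norm(a,axis=1)[:,None]; d=np.c_[a/t*np.sin(t),np.cos(t)]
    else: d=np.c_[a,np.ones(len(a))]
    d=d@Rm.T; return e+d*((z-e[2])/d[:,2])[:,None]
E
python3 - <<'E'
from h import *
c=cam("top"); s=1.5625
print("head corners",back(c,np.array([[270,312],[308,312]])/s,.1195))
print("well",back(c,np.array([[292,394]])/s,.0505))
print("tray",back(c,np.array([[502,302],[584,304],[583,429],[500,427]])/s,.038))
print("bowl,timer,pen,base",back(c,np.array([[405,205],[408,276],[490,218]])/s,0.02))
print(R.from_rotvec(bot.read_state()["tcp_rot"]).as_matrix())
E
```

```text
head corners [[0.6099 0.2366 0.1195]
 [0.6074 0.1781 0.1195]]
well [[0.4873 0.2148 0.0505]]
tray [[ 0.6247 -0.1351  0.038 ]
 [ 0.6154 -0.2718  0.038 ]
 [ 0.4119 -0.2499  0.038 ]
 [ 0.4209 -0.1167  0.038 ]]
bowl,timer,pen,base [[ 0.8075  0.0189  0.02  ]
 [ 0.68    0.0194  0.02  ]
 [ 0.7775 -0.1282  0.02  ]]
[[-0.9374  0.3484 -0.0008]
 [ 0.3484  0.9373 -0.0019]
 [ 0.0001 -0.0021 -1.    ]]
```

>>> servo_tool --targets '[{"hand":-1,"x":-0.834,"y":-0.611,"z":-0.1,"roll":-0.08},{"hand":-1,"x":-0.834,"y":-0.611,"z":-0.1,"roll":-0.08},{"hand":-1,"x":-0.834,"y":-0.611,"z":-0.1,"roll":-0.08},{"hand":-1,"x":-0.834,"y":-0.611,"z":-0.1,"roll":-0.08},{"hand":-1,"x":-0.834,"y":-0.611,"z":-0.1,"roll":-0.08},{"hand":-1,"x":-0.834,"y":-0.611,"z":-0.1,"roll":-0.08},{"hand":-1,"x":-0.834,"y":-0.611,"z":-0.1,"roll":-0.08},{"hand":-1,"x":-0.834,"y":-0.611,"z":-0.1,"roll":-0.08},{"hand":-1,"x":-0.834,"y":-0.611,"z":-0.1,"roll":-0.08},{"hand":-1,"x":-0.834,"y":-0.611,"z":-0.1,"roll":-0.08}]'

```text
time: 0.93
tool_pos: [0.4637, 0.2844, 0.2413]
tcp_rot: [-0.164, -3.137, 0.0]
wrist_force: [1.2, 0.8, -0.7]
width: 1.002
grip_force: 0.0
```

>>> servo_tool --targets '[{"hand":-1,"x":-0.13,"y":-0.156,"z":-0.018},{"hand":-1,"x":-0.13,"y":-0.156,"z":-0.018},{"hand":-1,"x":-0.13,"y":-0.156,"z":-0.018},{"hand":-1,"x":-0.13,"y":-0.156,"z":-0.018},{"hand":-1,"x":-0.13,"y":-0.156,"z":-0.018}]'

```text
invalid input
```

```bash
python3 - <<'E'
from h import *
st=bot.read_state(); im=read_camera("wrist"); c=cam("wrist",st); print(st["tool_pos"],st["tcp_rot"])
import pickle; pickle.dump((st,im),open("w1.pkl","wb"))
cv2.imwrite("pics/w1.png",cv2.resize(im[...,::-1],(800,600),interpolation=cv2.INTER_CUBIC))
E
```

```text
[0.4637 0.2844 0.2413] [-0.1637 -3.1369  0.0004]
```

View pics/w1.png

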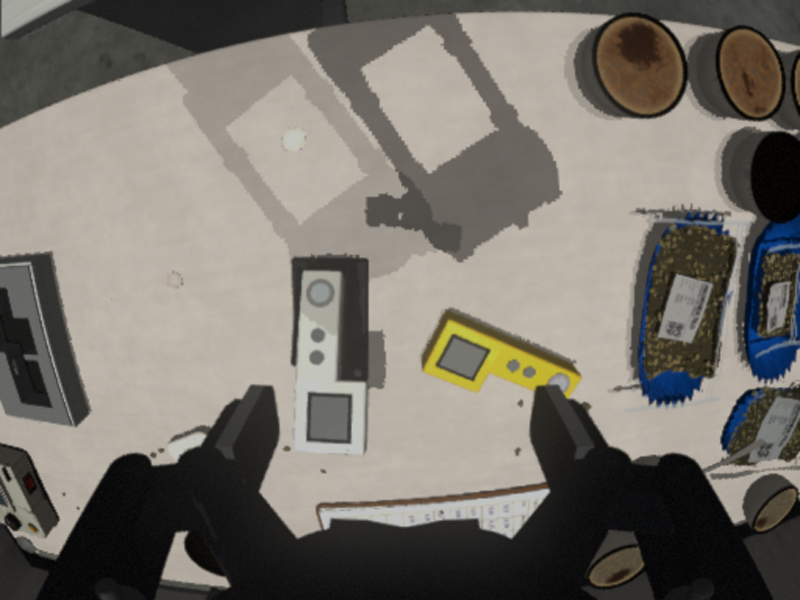

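The wrist view shows the meter (head end corners about (295,453) and (366,455), well (320,292)) in its dock, with the yellow decoy to the right. The move was refused because the rows had no roll, so I'll repeat it with roll.

>>> servo_tool --targets '[{"hand":-1,"x":-0.1,"y":-0.156,"z":0.0,"roll":0},{"hand":-1,"x":-0.1,"y":-0.156,"z":0.0,"roll":0},{"hand":-1,"x":-0.1,"y":-0.156,"z":0.0,"roll":0},{"hand":-1,"x":-0.1,"y":-0.156,"z":0.0,"roll":0},{"hand":-1,"x":-0.1,"y":-0.156,"z":0.0,"roll":0}]'

```text
time: 1.4
tool_pos: [0.5046, 0.2036, 0.241]
tcp_rot: [-0.167, -3.136, -0.001]
wrist_force: [0.4, 0.9, -0.1]
width: 0.997
grip_force: 0.0
```

```bash
python3 - <<'E'
from h import *
st=bot.read_state(); im=read_camera("wrist"); c=cam("wrist",st); print(st["tool_pos"],st["tcp_rot"])
import pickle; pickle.dump((st,im),open("w2.pkl","wb"))
# predicted
f=np.array([.608,.195,.1195]); 
uv=proj(c,[[.6099,.2366,.1195],[.6074,.178,.1195],[.4873,.2148,.0505]],True); print(uv)
u0=int(uv[:,0].mean())-80; v0=int(uv[:,1].mean())-60
v0=max(0,min(384-120,v0))
print("crop",u0,v0)
cv2.imwrite("pics/w2.png",cv2.resize(im[v0:v0+120,u0:u0+160,::-1],(800,600),interpolation=cv2.INTER_CUBIC))
E
```

```text
[0.5046 0.2036 0.241 ] [-0.1669 -3.1359 -0.0007]
[[296.5116 260.7874]
 [245.982  263.8493]
 [266.036  146.8396]]
crop 189 163
```

View pics/w2.png

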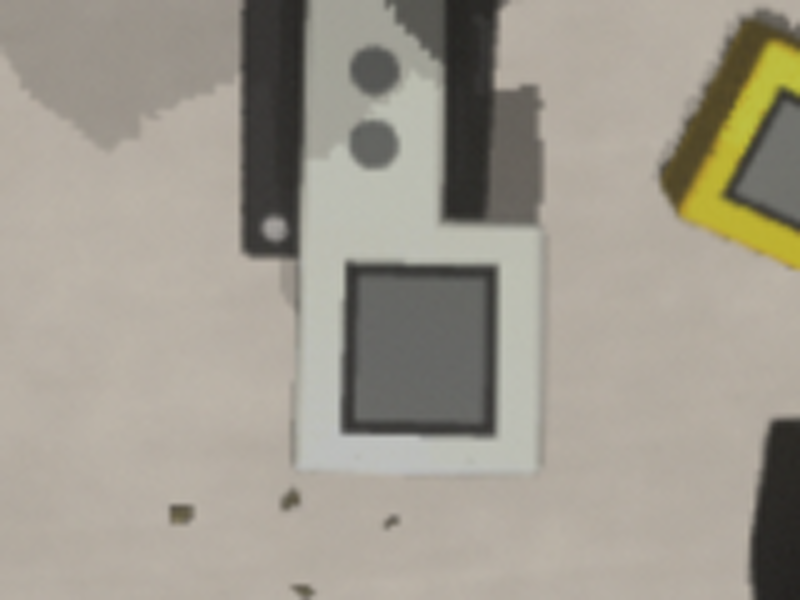

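The crop shows the head's face corners at (297,468), (540,472), (541,225) and (440,222), with a clear view of both sides. Now I'll fit the meter's pose, and the tray's from the top view.

```bash
python3 - <<'E'
from h import *
import pickle
from scipy.optimize import least_squares as LS
st,im=pickle.load(open("w2.pkl","rb")); c=cam("wrist",st)
uv=np.array([[297,468],[540,472],[541,225],[440,222]])/5+[188.6,162.6]
M=np.array([[75,-17,30],[75,41,30],[15,41,30],[15,17,30]])/1e3
def P(p,M,pitch=-30): return R.from_euler("ZY",[p[2],np.radians(pitch)]).apply(M)+[p[0],p[1],p[3] if len(p)>3 else .056]
f=lambda p:(proj(c,P(p,M),True)-uv).ravel()
for p0 in ([.54,.2,-.1],[.54,.2,-.1,.056]):
    r=LS(f,p0); print(r.x,np.degrees(r.x[2]),r.fun)
p=r.x if 0 else LS(f,[.54,.2,-.1]).x
print("head grasp",P(p,[[.045,.012,.015],[.045,.012,0]]))
Rt=R.from_rotvec(st["tcp_rot"]).as_matrix(); print("toolRot",Rt)
# top check
ct=cam("top"); print(proj(ct,P(p,np.vstack([M,[[-.063,0,.03]]])))*1.5625)
# top tray corners via gray threshold: save enlarged crop
t=read_camera("top"); cv2.imwrite("pics/tray.png",cv2.resize(t[180:288,305:389,::-1],(467,600),interpolation=cv2.INTER_CUBIC))
E
```

```text
[ 0.5513  0.2031 -0.127 ] -7.274754514795058 [-1.2852  1.1413  0.508   0.8691  0.4759 -1.0309  0.3382 -0.7505]
[ 0.557   0.2034 -0.1265  0.0444] -7.246385601825106 [-0.0971  0.1885 -0.1309 -0.1231 -0.1793 -0.1862  0.4039  0.1179]
head grasp [[0.584  0.2111 0.0915]
 [0.5914 0.2101 0.0785]]
toolRot [[-0.9943  0.1062 -0.0012]
 [ 0.1062  0.9943  0.0005]
 [ 0.0012  0.0004 -1.    ]]
[[306.9074 317.6651]
 [269.4231 314.5476]
 [268.9715 350.313 ]
 [284.1983 351.5904]
 [293.8352 397.0974]]
```

View pics/tray.png

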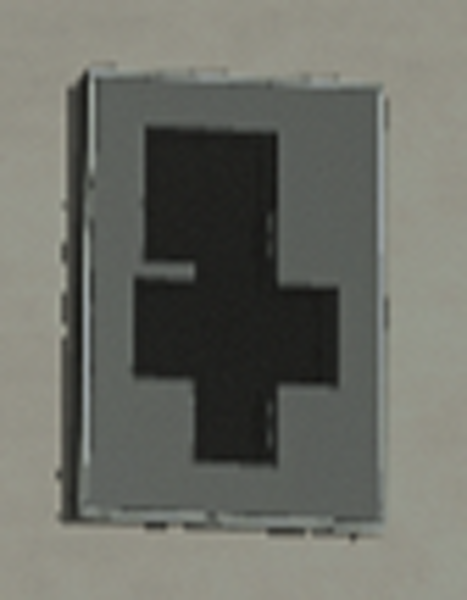

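The tray crop clearly shows the pocket outline: head at (145,128)–(277,132), finger cut-outs to (134,277)/(338,386), stem end at (195,462)–(277,464). I'll fit both poses using all the views.

```bash
cat >> h.py <<'E'
from scipy.optimize import least_squares as LS
POCK=np.array([[77,43],[77,-19],[6,-19],[6,-47],[-40,-47],[-40,-19],[-77,-19],[-77,19],[-40,19],[-40,47],[6,47],[6,19],[13,19],[13,43]])/1e3
def place(p,M,z,pitch=0): return R.from_euler("ZY",[p[2],np.radians(pitch)]).apply(M)+[p[0],p[1],z]
def sub(im,uv,w=3):
    g=cv2.cvtColor(im,cv2.COLOR_RGB2GRAY)
    return cv2.cornerSubPix(g,np.float32(uv).reshape(-1,1,2).copy(),(w,w),(-1,-1),(3,50,.01)).reshape(-1,2)
E
python3 - <<'E'
from h import *
import pickle
t=read_camera("top"); ct=cam("top"); k=np.array
uv=k([[145,128],[277,132],[277,283],[338,288],[338,386],[277,384],[277,464],[195,462],[195,380],[134,377],[134,277],[195,279],[195,263],[145,262]])/5.556+[304.6,179.6]
P3=np.c_[POCK,np.full(14,.038)]
f=lambda p:(proj(ct,place(p,P3,p[3] if len(p)>3 else 0))-uv).ravel()
for p0 in ([.52,-.19,-.09],[.52,-.19,-.09,0]):
    r=LS(f,p0,loss="soft_l1",f_scale=.3); print("tray",r.x,np.degrees(r.x[2]),abs(f(r.x)).max())
M=k([[75,-17,30],[75,41,30],[15,41,30],[15,17,30]])/1e3
st2,im2=pickle.load(open("w2.pkl","rb")); c2=cam("wrist",st2)
st1,im1=pickle.load(open("w1.pkl","rb")); c1=cam("wrist",st1)
u2=sub(im2,k([[297,468],[540,472],[541,225],[440,222]])/5+[188.6,162.6]); print((u2-[188.6,162.6])*5)
p=[.557,.2034,-.1265]
u1=sub(im1,proj(c1,place(p,M,.0444,-30),True)); print(u1*1.5625)
ut=sub(t,proj(ct,place(p,M,.0444,-30)),2); print(ut*1.5625,proj(ct,place(p,M,.0444,-30))*1.5625)
def g(p,z): 
    Q=place(p,M,z,-30); return (proj(c2,Q,True)-u2),(proj(c1,Q,True)-u1),proj(ct,Q)-ut
for nm,ix in (("w2",[0]),("w1",[1]),("w1w2",[0,1]),("top",[2]),("all",[0,1,2])):
    F=lambda p:np.concatenate([g(p,p[3])[i].ravel() for i in ix]); r=LS(F,p+[.05]); 
    G=lambda p:np.concatenate([g(p,.056)[i].ravel() for i in ix]); s=LS(G,p); 
    print(nm,r.x,(r.cost),s.x,s.cost)
E
```

```text
tray [ 0.5197 -0.1937 -0.0891] -5.103276707625792 0.4683547045907517
tray [ 0.5202 -0.1951 -0.0887 -0.0065] -5.081747421935247 0.3298671975729235
[[297.     468.0001]
 [536.0077 468.7207]
 [537.1518 225.5961]
 [440.8734 220.1242]]
[[296.3501 448.6506]
 [363.0821 452.9673]
 [364.4893 381.5026]
 [335.7485 380.2717]]
[[308.7936 315.166 ]
 [270.6526 312.1518]
 [270.2    347.5378]
 [285.2478 348.7921]] [[307.6881 315.2129]
 [270.6526 312.1518]
 [270.2    347.5378]
 [285.2478 348.7921]]
w2 [ 0.5582  0.2031 -0.1258  0.0413] 0.24188472560533789 [ 0.5509  0.2027 -0.1265] 4.687812992161442
w1 [ 0.5632  0.1993 -0.1191  0.0361] 0.3769276797247064 [ 0.5509  0.2037 -0.1164] 6.940126595508574
w1w2 [ 0.5564  0.2023 -0.1221  0.0459] 4.121904468722912 [ 0.551   0.2032 -0.122 ] 12.663910230482678
top [ 0.5548  0.2008 -0.1342  0.0582] 0.08862986235440572 [ 0.5551  0.2012 -0.1341] 0.09074293618932905
all [ 0.5565  0.2024 -0.1235  0.0458] 4.390017310552525 [ 0.5516  0.2029 -0.1233] 19.998072414336736
```

>>> servo_tool --targets '[{"hand":-1,"x":-0.156,"y":0.031,"z":0.1,"roll":0.0056},{"hand":-1,"x":-0.156,"y":0.031,"z":0.18,"roll":0.0056},{"hand":-1,"x":-0.156,"y":0.031,"z":0.18,"roll":0.0056},{"hand":-1,"x":-0.156,"y":0.031,"z":0.22,"roll":0.0056},{"hand":-1,"x":-0.156,"y":0.031,"z":0.28,"roll":0.0056},{"hand":-1,"x":-0.156,"y":0.031,"z":0.336,"roll":0.0056},{"hand":-1,"x":-0.156,"y":0.031,"z":0.336,"roll":0.0056},{"hand":-1,"x":-0.156,"y":0.031,"z":0.336,"roll":0.0056}]'

```text
time: 2.22
tool_pos: [0.5816, 0.2117, 0.0715]
tcp_rot: [-0.188, -3.131, 0.003]
wrist_force: [1.0, 0.2, 0.2]
width: 1.001
grip_force: 0.0
```

```bash
python3 - <<'E'
from h import *
im=read_camera("wrist"); st=bot.read_state(); print(st["tool_pos"],st["tcp_rot"],st["wrist_force"])
w=cv2.resize(im[...,::-1],(400,300),interpolation=cv2.INTER_AREA)
s=cv2.resize(read_camera("side")[110:220,180:280,::-1],(330,300))
cv2.imwrite("pics/w3.png",np.hstack([w,s]))
E
```

```text
[0.5837 0.2121 0.0738] [-0.1891 -3.1354  0.0001] [0.2709 0.8316 0.6767]
```

View pics/w3.png

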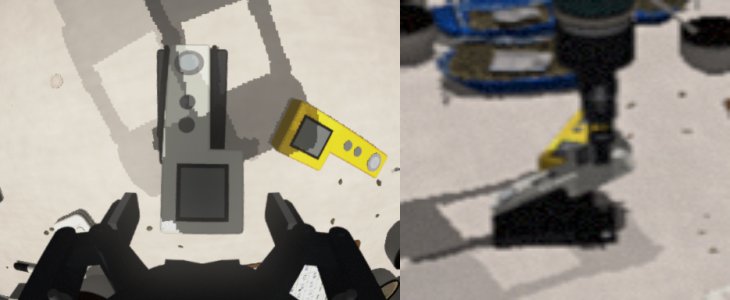

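The fingers straddle the head: tips at about (130,200) and (272,200), head at 162–243, well centred. I'll close them.

>>> servo_tool --targets '[{"hand":1,"x":0,"y":0,"z":0,"roll":0},{"hand":1,"x":0,"y":0,"z":0,"roll":0},{"hand":1,"x":0,"y":0,"z":0,"roll":0},{"hand":1,"x":0,"y":0,"z":0,"roll":0},{"hand":1,"x":0,"y":0,"z":0,"roll":0},{"hand":1,"x":0,"y":0,"z":0,"roll":0},{"hand":1,"x":0,"y":0,"z":0,"roll":0},{"hand":1,"x":0,"y":0,"z":0,"roll":0}]' --grip_force 80

```text
time: 2.98
tool_pos: [0.5868, 0.2113, 0.0773]
tcp_rot: [0.191, 3.13, 0.003]
wrist_force: [-1.7, -1.2, 8.5]
width: 0.594
grip_force: 81.6
```

>>> servo_tool --targets '[{"hand":1,"x":0.015,"y":0,"z":-0.026,"roll":0},{"hand":1,"x":0.03,"y":0,"z":-0.052,"roll":0},{"hand":1,"x":0.045,"y":0,"z":-0.078,"roll":0},{"hand":1,"x":0.06,"y":0,"z":-0.104,"roll":0},{"hand":1,"x":0.06,"y":0,"z":-0.15,"roll":0},{"hand":1,"x":0.06,"y":0,"z":-0.2,"roll":0},{"hand":1,"x":0.06,"y":0,"z":-0.2,"roll":0}]'

```text
time: 3.57
tool_pos: [0.5573, 0.216, 0.1806]
tcp_rot: [0.19, 3.126, 0.006]
wrist_force: [1.0, 0.7, -0.7]
width: 0.582
grip_force: 84.0
```

```bash
python3 - <<'E'
from h import *
im=read_camera("wrist"); st=bot.read_state(); print(st["tool_pos"],st["tcp_rot"],st["wrist_force"],st["width"])
w=cv2.resize(im[...,::-1],(400,300),interpolation=cv2.INTER_AREA)
s=cv2.resize(read_camera("side")[80:220,160:300,::-1],(300,300))
cv2.imwrite("pics/w4.png",np.hstack([w,s]))
E
```

```text
[0.5565 0.2157 0.1782] [0.1906 3.1283 0.0049] [-0.2625  0.3895 -2.4475] 0.5808461732248469
```

View pics/w4.png

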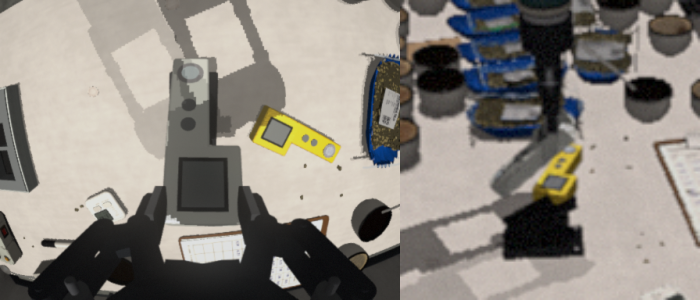

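It is held by the head, clear of the dock and still tilted at about 30–35°. I'll carry it to the bare spot near (0.52, 0.04).

>>> servo_tool --targets '[{"hand":1,"x":0.031,"y":-0.09,"z":0,"roll":-0.011},{"hand":1,"x":0.031,"y":-0.17,"z":0,"roll":-0.011},{"hand":1,"x":0.031,"y":-0.25,"z":0,"roll":-0.011},{"hand":1,"x":0.031,"y":-0.32,"z":0,"roll":-0.011},{"hand":1,"x":0.031,"y":-0.358,"z":0,"roll":-0.011},{"hand":1,"x":0.031,"y":-0.358,"z":0.07,"roll":-0.011},{"hand":1,"x":0.031,"y":-0.358,"z":0.14,"roll":-0.011},{"hand":1,"x":0.031,"y":-0.358,"z":0.2,"roll":-0.011},{"hand":1,"x":0.031,"y":-0.358,"z":0.2,"roll":-0.011}]'

```text
time: 4.42
tool_pos: [0.5105, 0.0382, 0.0663]
tcp_rot: [-0.138, -3.125, 0.002]
wrist_force: [-1.9, -0.6, -1.4]
width: 0.395
grip_force: 0.0
```

```bash
python3 - <<'E'
from h import *
im=read_camera("wrist"); st=bot.read_state(); print(st["tool_pos"],st["tcp_rot"],st["wrist_force"],st["width"],st["grip_force"])
w=cv2.resize(im[...,::-1],(400,300),interpolation=cv2.INTER_AREA)
s=cv2.resize(read_camera("side")[80:220,160:300,::-1],(400,400))[:300]
t=cv2.resize(read_camera("top")[170:290,150:310,::-1],(400,300))
cv2.imwrite("pics/w5.png",np.vstack([np.hstack([w,t])]))
cv2.imwrite("pics/s5.png",np.vstack([s]))
E
```

```text
[0.5123 0.0385 0.0691] [-0.1377 -3.1285  0.001 ] [ 0.2277 -0.4676 -0.3796] 0.3014560347401795 0.0
```

View pics/w5.png

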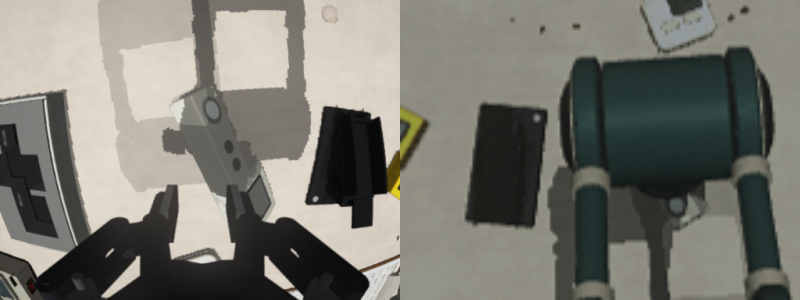

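The meter slipped out and now lies under the gripper, with the stem toward the robot and its face apparently up. I'll lift clear, open and look.

>>> servo_tool --targets '[{"hand":1,"x":0,"y":0,"z":-0.08,"roll":0},{"hand":1,"x":0,"y":0,"z":-0.16,"roll":0},{"hand":1,"x":0,"y":0,"z":-0.24,"roll":0},{"hand":-1,"x":0.06,"y":0,"z":-0.32,"roll":0},{"hand":-1,"x":0.12,"y":0,"z":-0.36,"roll":0},{"hand":-1,"x":0.12,"y":0,"z":-0.36,"roll":0},{"hand":-1,"x":0.12,"y":0,"z":-0.36,"roll":0},{"hand":-1,"x":0.12,"y":0,"z":-0.36,"roll":0},{"hand":-1,"x":0.12,"y":0,"z":-0.36,"roll":0}]'

```text
time: 5.32
tool_pos: [0.4575, 0.0441, 0.253]
tcp_rot: [-0.137, -3.138, 0.0]
wrist_force: [-1.2, -0.1, -0.5]
width: 0.847
grip_force: 0.0
```

```bash
python3 - <<'E'
from h import *
import pickle
st=bot.read_state(); im=read_camera("wrist"); print(st["tool_pos"],st["tcp_rot"],st["wrist_force"],st["width"],st["grip_force"])
pickle.dump((st,im),open("w6.pkl","wb"))
c=cam("wrist",st); u=proj(c,[[.5,.03,.02]],True)[0]; print(u)
u0=int(np.clip(u[0]-100,0,312)); v0=int(np.clip(u[1]-75,0,234)); print(u0,v0)
w=cv2.resize(im[v0:v0+150,u0:u0+200,::-1],(800,600),interpolation=cv2.INTER_CUBIC)
s=read_camera("side")
cv2.imwrite("s6.png",s[...,::-1])
ps=proj(cam("side"),[[.5,.03,.02]])[0].astype(int)
w[:200,:260]=cv2.resize(s[ps[1]-40:ps[1]+40,ps[0]-52:ps[0]+52,::-1],(260,200))
cv2.imwrite("pics/w6.png",w)
E
```

```text
[0.4575 0.0441 0.253 ] [-0.1372 -3.1382  0.0001] [-1.1818 -0.0617 -0.4541] 0.8471017192504601 0.0
[251.3379 184.5231]
151 109
```

View pics/w6.png

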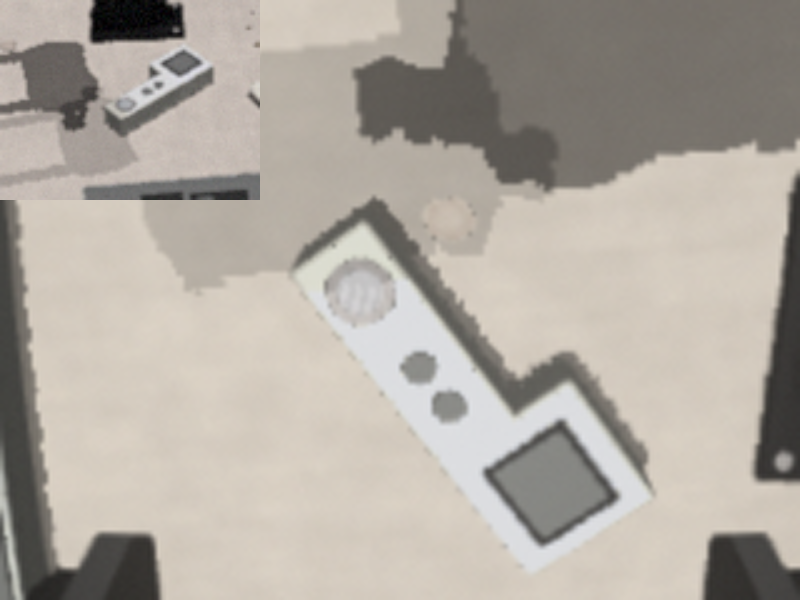

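The meter lies flat, screen up, on the bare table. Its face corners in the crop are at (295,268), (360,222), (515,412), (572,380), (650,492) and (527,570). I'll fit its pose.

```bash
cat >> h.py <<'E'
MF=np.array([[-75,-17,30],[-75,17,30],[15,17,30],[15,41,30],[75,41,30],[75,-17,30]])/1e3
def tool(st): return R.from_rotvec(st["tcp_rot"]).as_matrix()
E
python3 - <<'E'
from h import *
import pickle
st,im=pickle.load(open("w6.pkl","rb")); c=cam("wrist",st)
uv=np.array([[295,268],[360,222],[515,412],[572,380],[650,492],[527,570]])/4+[150.6,108.6]
for p0 in ([.5,.03,.6],[.5,.03,.6,0]):
    f=lambda p:(proj(c,place(p,MF,p[3] if len(p)>3 else 0),True)-uv).ravel()
    r=LS(f,p0); print(r.x,np.degrees(r.x[2]),r.fun)
s=cv2.imread("s6.png")[...,::-1].copy(); cs=cam("side")
# side camera check: bright mask overlap
p=LS(f,[.5,.03,.6]).x
g=cv2.cvtColor(s,cv2.COLOR_RGB2GRAY)
q=lambda p:proj(cs,place(p,MF,0))
us=sub(s,q(p),3); print("side pred",q(p),"sub",us)
r=LS(lambda p:(q(p)-us).ravel(),p,loss="soft_l1",f_scale=.5); print("side fit",r.x,abs(r.fun).max())
p=LS(f,[.5,.03,.6]).x
G=place(p,np.array([[-.012,0,.015]]),0)[0]; print("grasp",G)
Rt=tool(st); print(Rt)
E
```

```text
[0.537  0.0442 0.5361] 30.718489348961803 [-2.2742  0.5173  1.1237 -2.0777 -0.1712  0.1585 -0.5724 -0.9851  1.643
  1.2889  0.4163  1.8286]
[ 0.5415  0.0443  0.5374 -0.0121] 30.791560775506287 [-0.866   1.3349  1.9363 -0.8374 -0.4305 -0.1581 -1.2526 -1.05    0.4415
  0.3617  0.1357  0.4092]
side pred [[220.159  231.6354]
 [213.0341 226.0071]
 [235.9718 212.9366]
 [231.0017 209.2937]
 [245.4787 201.1766]
 [257.7118 209.7317]] sub [[219.6634 231.307 ]
 [210.6439 223.2055]
 [235.5224 210.789 ]
 [231.6725 209.67  ]
 [245.3121 198.5824]
 [256.3742 210.0983]]
side fit [0.5356 0.0499 0.5082] 1.7093216389397128
grasp [0.5267 0.0381 0.015 ]
[[-0.9962  0.0873 -0.0004]
 [ 0.0873  0.9962 -0.0001]
 [ 0.0004 -0.0001 -1.    ]]
```

>>> servo_tool --targets '[{"hand":-1,"x":-0.066,"y":-0.464,"z":0,"roll":0},{"hand":-1,"x":-0.066,"y":-0.464,"z":0,"roll":0},{"hand":-1,"x":-0.066,"y":-0.464,"z":0,"roll":0},{"hand":-1,"x":-0.066,"y":-0.464,"z":0,"roll":0},{"hand":-1,"x":-0.066,"y":-0.464,"z":0,"roll":0},{"hand":-1,"x":-0.066,"y":-0.464,"z":0,"roll":0},{"hand":-1,"x":-0.066,"y":-0.464,"z":0,"roll":0},{"hand":-1,"x":-0.066,"y":-0.464,"z":0,"roll":0},{"hand":-1,"x":-0.066,"y":-0.464,"z":0,"roll":0}]'

```text
time: 6.17
tool_pos: [0.4696, -0.1895, 0.252]
tcp_rot: [-0.138, -3.136, -0.003]
wrist_force: [-0.2, 0.8, 0.2]
width: 1.001
grip_force: 0.0
```

```bash
cat >> h.py <<'E'
def polyfit(gray,P2poly,lo_inside,p0,scale=4):
    """fit pose p so that soft polygon (inside bright/dark) best matches the picture: P2poly(p)->pixel polygon"""
    from scipy.optimize import minimize
    u=P2poly(p0); a=np.floor(u.min(0)-8).astype(int); b=np.ceil(u.max(0)+8).astype(int)
    a=np.maximum(a,0); im=gray[a[1]:b[1],a[0]:b[0]].astype(float)
    def cost(d):
        m=np.zeros((im.shape[0]*scale,im.shape[1]*scale),np.uint8)
        q=(P2poly(p0+d*[.003,.003,.02])-a+.5)*scale*16-8
        cv2.fillPoly(m,[np.round(q).astype(np.int32)],255,shift=4)
        m=cv2.resize(m,(im.shape[1],im.shape[0]),interpolation=cv2.INTER_AREA).ravel()/255.
        return -np.corrcoef(m,im.ravel())[0,1]*(1 if not lo_inside else -1)
    best=min((minimize(cost,d,method="Nelder-Mead",options=dict(xatol=.02,fatol=1e-6,initial_simplex=np.array(d)+np.array([[0,0,0],[1.5,0,0],[0,1.5,0],[0,0,1.5]]))) for d in ([0.,0,0],[-1.5,1,-1])),key=lambda r:r.fun)
    return p0+best.x*[.003,.003,.02],best.fun
E
python3 - <<'E'
from h import *
import pickle
st=bot.read_state(); im=read_camera("wrist"); t=read_camera("top"); s=read_camera("side")
pickle.dump((st,im,t,s),open("w7.pkl","wb")); print(st["tool_pos"],st["tcp_rot"])
ct=cam("top"); cw=cam("wrist",st); cs=cam("side")
P3=np.c_[POCK,np.full(14,.038)]; g=lambda x:cv2.cvtColor(x,cv2.COLOR_RGB2GRAY)
p0=np.array([.5197,-.1937,-.0891])
print("tray wrist",polyfit(g(im),lambda p:proj(cw,place(p,P3,0),True),True,p0))
for z in (-.006,-.012): print("tray wrist z",z,polyfit(g(im),lambda p:proj(cw,place(p,P3,z),True),True,p0))
print("tray top",polyfit(g(t),lambda p:proj(ct,place(p,P3,0)),True,p0))
print("tray side",polyfit(g(s),lambda p:proj(cs,place(p,P3,0)),True,p0))
# meter: top, side corners
p0=np.array([.538,.0445,.536])
for n,i,c in (("top",t,ct),("side",s,cs)):
    gg=g(i); q=lambda p:proj(c,place(p,MF,0))
    print("meter",n,polyfit(gg,q,False,p0))
    u=sub(i,q(p0),2); r=LS(lambda p:(q(p)-u).ravel(),p0,loss="soft_l1",f_scale=.3); print(r.x,(q(r.x)-u).round(2).tolist())
w=np.zeros((600,800,3),np.uint8)
u=proj(ct,place(p0,MF,0)).mean(0).astype(int); w[:300,:400]=cv2.resize(t[u[1]-37:u[1]+38,u[0]-50:u[0]+50,::-1],(400,300),interpolation=2)
u=proj(cs,place(p0,MF,0)).mean(0).astype(int); w[:300,400:]=cv2.resize(s[u[1]-37:u[1]+38,u[0]-50:u[0]+50,::-1],(400,300),interpolation=2)
w[300:,:400]=cv2.resize(im[...,::-1],(400,300)); cv2.imwrite("pics/w7.png",w)
E
```

```text
[ 0.4696 -0.1895  0.252 ] [-0.1384 -3.1359 -0.0028]
tray wrist (array([ 0.5198, -0.1946, -0.0993]), np.float64(-0.8187522254641066))
tray wrist z -0.006 (array([ 0.5222, -0.195 , -0.0949]), np.float64(-0.8158998132871359))
tray wrist z -0.012 (array([ 0.5238, -0.1951, -0.0983]), np.float64(-0.8023499845742245))
tray top (array([ 0.5179, -0.1939, -0.0837]), np.float64(-0.6900645786472069))
tray side (array([ 0.5179, -0.1931, -0.0965]), np.float64(-0.6981927983529929))
meter top (array([0.5755, 0.0231, 0.2312]), np.float64(-0.12063300535163415))
[0.5366 0.046  0.541 ] [[0.54, 0.18], [-0.42, -0.17], [0.3, 0.75], [0.28, -0.71], [-0.19, -0.68], [-0.68, 0.59]]
meter side (array([0.5377, 0.0482, 0.5432]), np.float64(-0.14422598204079448))
[0.5365 0.044  0.5158] [[-0.11, 0.02], [0.29, -0.01], [-0.32, 0.16], [-0.4, -0.42], [0.06, 0.27], [1.4, -0.13]]
```

>>> servo_tool --targets '[{"hand":-1,"x":-0.0734,"y":0.466,"z":0,"roll":-0.199},{"hand":-1,"x":-0.0734,"y":0.466,"z":0,"roll":-0.199},{"hand":-1,"x":-0.0734,"y":0.466,"z":0,"roll":-0.199},{"hand":-1,"x":-0.0734,"y":0.466,"z":0,"roll":-0.199},{"hand":-1,"x":-0.0734,"y":0.466,"z":0.1,"roll":-0.199},{"hand":-1,"x":-0.0734,"y":0.466,"z":0.2,"roll":-0.199},{"hand":-1,"x":-0.0734,"y":0.466,"z":0.3,"roll":-0.199},{"hand":-1,"x":-0.0734,"y":0.466,"z":0.3,"roll":-0.199},{"hand":-1,"x":-0.0734,"y":0.466,"z":0.3,"roll":-0.199},{"hand":-1,"x":-0.0734,"y":0.466,"z":0.3,"roll":-0.199}]'

```text
time: 7.15
tool_pos: [0.5233, 0.0403, 0.1003]
tcp_rot: [0.837, -3.02, -0.003]
wrist_force: [0.5, 0.3, 0.6]
width: 1.002
grip_force: 0.0
```

```bash
python3 - <<'E'
from h import *
import pickle
st=bot.read_state(); im=read_camera("wrist"); pickle.dump((st,im),open("w8.pkl","wb"))
T=tool(st); print(st["tool_pos"],st["q"],np.degrees(np.arctan2(T[1,1],T[0,1])))
c=cam("wrist",st); p0=np.array([.537,.0455,.537]); q=lambda p:proj(c,place(p,MF,0),True)
u=sub(im,q(p0),3); r=LS(lambda p:(q(p)-u).ravel(),p0,loss="soft_l1",f_scale=.3); print(r.x,(q(r.x)-u).round(2).tolist())
for p in (p0,r.x): print("tool-frame grasp offset",T.T@(place(p,np.array([[-.012,0,0]]),.002)[0]-st["tool_pos"]))
E
```

```text
[0.5233 0.0403 0.1003] [ 0.0293  0.0737  2.0211  0.      1.0547 -2.082 ] 120.96705988593234
[0.5374 0.045  0.5421] [[-0.89, -1.43], [0.33, -0.15], [-0.66, 0.03], [2.26, 1.27], [-0.28, -0.07], [0.45, 2.73]]
tool-frame grasp offset [-0.0031 -0.0029  0.0983]
tool-frame grasp offset [-0.0033 -0.0036  0.0983]
```

>>> servo_tool --targets '[{"hand":-1,"x":-0.006,"y":-0.006,"z":0.07,"roll":0},{"hand":-1,"x":-0.006,"y":-0.006,"z":0.14,"roll":0},{"hand":-1,"x":-0.006,"y":-0.006,"z":0.18,"roll":0},{"hand":-1,"x":-0.006,"y":-0.006,"z":0.197,"roll":0},{"hand":-1,"x":-0.006,"y":-0.006,"z":0.197,"roll":0},{"hand":0,"x":-0.006,"y":-0.006,"z":0.197,"roll":0},{"hand":0,"x":-0.006,"y":-0.006,"z":0.197,"roll":0}]' --grip_force 80

```text
time: 7.78
tool_pos: [0.534, 0.0377, 0.008]
tcp_rot: [-0.833, 3.024, -0.002]
wrist_force: [-0.7, 1.2, -0.8]
width: 0.748
grip_force: 0.0
```

>>> servo_tool --targets '[{"hand":1,"x":0,"y":0,"z":0,"roll":0},{"hand":1,"x":0,"y":0,"z":0,"roll":0},{"hand":1,"x":0,"y":0,"z":0,"roll":0},{"hand":1,"x":0,"y":0,"z":0,"roll":0},{"hand":1,"x":0,"y":0,"z":0,"roll":0},{"hand":1,"x":0,"y":0,"z":0,"roll":0}]' --grip_force 100

```text
time: 8.28
tool_pos: [0.531, 0.0379, 0.005]
tcp_rot: [0.835, -3.029, 0.0]
wrist_force: [-0.7, 0.2, 0.9]
width: -0.002
grip_force: 0.0
```

```bash
python3 - <<'E'
from h import *
im=read_camera("wrist"); t=read_camera("top"); s=read_camera("side"); st=bot.read_state(); print(st["tool_pos"],st["tcp_rot"],st["wrist_force"],st["width"])
w=np.zeros((600,800,3),np.uint8)
ct=cam("top"); cs=cam("side"); c=[.53,.045,.02]
u=proj(ct,c)[0].astype(int); w[:300,:400]=cv2.resize(t[u[1]-45:u[1]+45,u[0]-60:u[0]+60,::-1],(400,300),interpolation=2)
u=proj(cs,c)[0].astype(int); w[:300,400:]=cv2.resize(s[u[1]-45:u[1]+45,u[0]-60:u[0]+60,::-1],(400,300),interpolation=2)
w[300:,:400]=cv2.resize(im[...,::-1],(400,300),interpolation=cv2.INTER_AREA)
w[300:,400:]=cv2.imread("pics/w7.png")[:300,400:]
cv2.imwrite("pics/w9.png",w)
E
```

```text
[0.5309 0.0379 0.0049] [ 0.8344 -3.0284 -0.0001] [-0.7424  0.1981  0.7488] 0.0031821593848452923
```

View pics/w9.png

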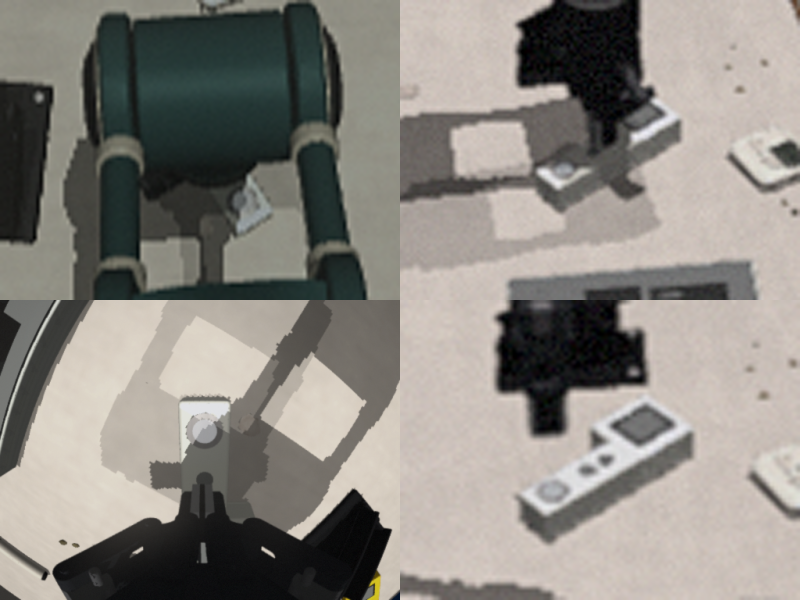

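The fingers shut above the stem's face although the reported TCP z is 5 mm, so the real fingertips sit roughly 25 mm higher than reported. That also explains the slip at the head. I'll find the bias by gently touching the face (z = 30 mm) with the shut fingers.

>>> servo_tool --targets '[{"hand":1,"x":0,"y":0,"z":0.004,"roll":0},{"hand":1,"x":0,"y":0,"z":0.008,"roll":0},{"hand":1,"x":0,"y":0,"z":0.008,"roll":0},{"hand":1,"x":0,"y":0,"z":0.008,"roll":0}]'

```text
time: 8.77
tool_pos: [0.5307, 0.0379, 0.0007]
tcp_rot: [0.834, -3.028, -0.0]
wrist_force: [0.4, -0.5, -0.4]
width: -0.003
grip_force: 0.0
```

>>> servo_tool --targets '[{"hand":1,"x":0,"y":0,"z":0.005,"roll":0},{"hand":1,"x":0,"y":0,"z":0.01,"roll":0},{"hand":1,"x":0,"y":0,"z":0.01,"roll":0},{"hand":1,"x":0,"y":0,"z":0.01,"roll":0}]'

```text
time: 9.1
tool_pos: [0.5313, 0.0379, 0.0]
tcp_rot: [0.834, -3.028, -0.0]
wrist_force: [-13.1, -1.2, 30.0]
width: -0.0
grip_force: 15.0
```

>>> servo_tool --targets '[{"hand":1,"x":0,"y":0,"z":-0.012,"roll":0},{"hand":1,"x":0,"y":0,"z":-0.012,"roll":0}]'

```text
time: 9.27
tool_pos: [0.5325, 0.0379, 0.0036]
tcp_rot: [-0.834, 3.026, -0.001]
wrist_force: [1.2, 0.4, -0.1]
width: -0.001
grip_force: 0.0
```

```bash
python3 - <<'E'
from h import *
import pickle
im=read_camera("wrist"); s=read_camera("side"); st=bot.read_state(); pickle.dump((st,im,s),open("w10.pkl","wb"))
T=tool(st); print(st["tool_pos"],st["wrist_force"],st["width"])
c=cam("wrist",st); p=np.array([.537,.0455,.537])
print("TCP pix at tool z 0,-.01,-.03,-.05 (composite px)")
print(proj(c,[st["tool_pos"]+T@[0,0,z] for z in(0,-.01,-.03,-.05)],True)*.78125)
print("meter pts pred",proj(c,place(p,np.vstack([MF,[[-.063,0,.03],[-.012,0,.03]]]),0),True)*.78125)
cs=cam("side"); u0=proj(cs,[.53,.045,.02])[0].astype(int)
print("side TCP",(proj(cs,[st["tool_pos"]+T@[0,0,z] for z in(0,-.01,-.02,-.03)])-u0+[60,45])*3.333)
print("side meter",(proj(cs,place(p,MF,0))-u0+[60,45])*3.333)
# ascii-ish print of column through fingers: brightness of wrist column at u=258, rows
g=cv2.cvtColor(im,cv2.COLOR_RGB2GRAY); print(g[125:265:4,236:290:4])
E
```

```text
[0.5314 0.0379 0.0021] [0.5896 0.0603 0.2136] 0.000151819315682134
TCP pix at tool z 0,-.01,-.03,-.05 (composite px)
[[201.8884 177.7968]
 [201.8807 183.3236]
 [201.8629 196.1757]
 [201.8408 212.0579]]
meter pts pred [[180.3141  99.7536]
 [235.0749  99.9762]
 [229.0087 221.2506]
 [259.6763 220.1353]
 [250.683  271.4128]
 [187.0082 272.9138]
 [207.6642 118.5792]
 [207.029  190.6564]]
side TCP [[205.4776 170.3903]
 [205.1032 162.2559]
 [204.7257 154.0539]
 [204.345  145.7833]]
side meter [[157.0379 187.8288]
 [133.2826 169.1091]
 [209.6366 125.5617]
 [193.0675 113.4452]
 [241.2583  86.4006]
 [282.0367 114.8543]]
[[103 103 104 102 104 104 104 104 103 102 103 102 102 101]
 [223 224 223 224 223 224 225 224 218 224 224 224 223 223]
 [227 226 227 227 227 227 227 227 227 227 227 226 226 226]
 [226 227 227 227 226 227 227 227 226 227 226 226 226 226]
 [225 226 227 227 226 227 225 190 226 226 227 226 226 226]
 [225 225 226 189 221 211 207 204 202 209 219 227 214 221]
 [226 226 225 167 183 211 178 202 198 206 197 219 149 149]
 [225 225 168 170 173 198 204 213 212 179 139 135 144 148]
 [225 216 
[... 883 characters left out ...]
3 103 103 101 100 101 100 100 100  99  99 100  99]
 [103 103 102 102 101  73  57  58  57  98  99  99 100 100]
 [103 103 101 102  97  57  57  58  55  59 100  99  98  99]
 [102 102 102 101  79  57  57  56  57  55  99 100  98  99]
 [101 101 102 101  97  58  58  57  55  61  99  99  99  98]
 [100 100 101  66  65  38  33  62  62  97  99  98  98  98]
 [101 102 100  65  63  35  32  63  61  89  98  98  98  98]
 [ 60  53  55  63  63  35  32  62  62  54  48  46  98  97]
 [ 41  39  41  63  64  34  29  61  61  53  29  27  38  97]
 [ 41  39  46  66  64  33  29  60  61  54  28  26  27  97]
 [ 40  39  53  63  64  35  29  61  60  57  28  25  28  96]
 [ 39  37  60  63  62  31  29  61  60  58  26  29  27  85]]
```

>>> servo_tool --targets '[{"hand":1,"x":0,"y":0,"z":-0.05,"roll":0},{"hand":-1,"x":0,"y":0,"z":-0.05,"roll":0},{"hand":-1,"x":0,"y":0,"z":-0.05,"roll":0},{"hand":-1,"x":0,"y":0,"z":-0.05,"roll":0},{"hand":-1,"x":0,"y":0,"z":-0.05,"roll":0},{"hand":-1,"x":0,"y":0,"z":-0.05,"roll":0},{"hand":-1,"x":0,"y":0,"z":-0.05,"roll":0},{"hand":-1,"x":0,"y":0,"z":-0.05,"roll":0}]'

```text
time: 10.03
tool_pos: [0.5305, 0.0379, 0.0263]
tcp_rot: [0.834, -3.028, -0.0]
wrist_force: [-0.7, 0.3, -1.1]
width: 0.974
grip_force: 0.0
```

```bash
python3 - <<'E'
from h import *
import pickle
st=bot.read_state(); im=read_camera("wrist"); pickle.dump((st,im),open("w11.pkl","wb"))
T=tool(st); print(st["tool_pos"],st["width"])
c=cam("wrist",st); p=np.array([.537,.0455,.537])
# wrist height bias from stem width: print stem edges on rows
g=cv2.cvtColor(im,cv2.COLOR_RGB2GRAY)
e=proj(c,place(p,MF,0),True); print("pred",e)
hsv=cv2.cvtColor(im,cv2.COLOR_RGB2HSV)
for r in (125,135,145,155,165,175): print(r,g[r,215:315:3])
# finger positions in side view: darkest columns
E
```

```text
[0.5305 0.0379 0.0263] 0.9740431553281075
pred [[234.0859 124.2141]
 [294.2394 124.4121]
 [288.8552 262.761 ]
 [324.1121 261.8644]
 [315.3157 325.6771]
 [240.4791 327.092 ]]
125 [172 173 173 173 174 175 152 118 118 122 120 118 127 121 129 130 133 119
 132 130 121 127 124 128 110 144 205 205 162 117 117 115 115 115]
135 [175 175 175 175 175 174 188 219 219 219 220 220 219 219 220 219 220 220
 220 220 219 219 219 219 199 135 115 115 116 115 115 115 115 115]
145 [174 173 174 175 177 175 181 218 218 218 208 164 167 167 166 177 193 175
 198 192 199 219 204 214 134 108 115 113 113 111 120 114 112 114]
155 [174 176 177 175 174 174 181 217 211 163 163 183 169 194 192 191 189 189
 151 148  82 103 106 141 132 100 114 113 112 111 114 117  88  81]
165 [172 172 173 174 175 175 173 217 217 162 159 172 192 192 157 149 148 150
 149 146  73  73  93  99  97  84  85  85  84  84  84  81  76  79]
175 [174 173 173 174 173 173 161 214 217 217 216 166  96  76  75  74  73  72
  74  73  98  99  98  99  94  85  83  82  82  81  83  83  82  84]
```

>>> servo_tool --targets '[{"hand":-1,"x":0,"y":0,"z":0.04,"roll":0},{"hand":-1,"x":0,"y":0,"z":0.06,"roll":0},{"hand":-1,"x":0,"y":0,"z":0.076,"roll":0},{"hand":-1,"x":0,"y":0,"z":0.076,"roll":0},{"hand":-1,"x":0,"y":0,"z":0.076,"roll":0}]'

```text
time: 10.5
tool_pos: [0.5302, 0.0379, -0.0118]
tcp_rot: [0.834, -3.027, -0.001]
wrist_force: [-0.9, -0.6, 0.0]
width: 0.999
grip_force: 0.0
```

>>> servo_tool --targets '[{"hand":-1,"x":0,"y":0,"z":0.005,"roll":0},{"hand":-1,"x":0,"y":0,"z":0.01,"roll":0},{"hand":-1,"x":0,"y":0,"z":0.01,"roll":0},{"hand":-1,"x":0,"y":0,"z":0.01,"roll":0}]'

```text
time: 10.83
tool_pos: [0.5312, 0.0379, -0.0158]
tcp_rot: [-0.834, 3.028, -0.0]
wrist_force: [-0.3, 0.2, 0.6]
width: 0.996
grip_force: 0.0
```

>>> servo_tool --targets '[{"hand":-1,"x":0,"y":0,"z":0.005,"roll":0},{"hand":-1,"x":0,"y":0,"z":0.01,"roll":0},{"hand":-1,"x":0,"y":0,"z":0.01,"roll":0}]'

```text
time: 11.08
tool_pos: [0.5306, 0.0379, -0.0215]
tcp_rot: [0.834, -3.028, -0.0]
wrist_force: [-0.3, -0.3, -0.3]
width: 0.999
grip_force: 0.0
```

>>> servo_tool --targets '[{"hand":-1,"x":0,"y":0,"z":0.005,"roll":0},{"hand":-1,"x":0,"y":0,"z":0.01,"roll":0},{"hand":-1,"x":0,"y":0,"z":0.01,"roll":0}]'

```text
time: 11.33
tool_pos: [0.5306, 0.0379, -0.0266]
tcp_rot: [0.834, -3.028, -0.0]
wrist_force: [0.4, 0.7, -0.0]
width: 1.002
grip_force: 0.0
```

>>> servo_tool --targets '[{"hand":1,"x":0,"y":0,"z":0,"roll":0},{"hand":1,"x":0,"y":0,"z":0,"roll":0},{"hand":1,"x":0,"y":0,"z":0,"roll":0},{"hand":1,"x":0,"y":0,"z":0,"roll":0},{"hand":1,"x":0,"y":0,"z":0,"roll":0},{"hand":1,"x":0,"y":0,"z":0,"roll":0},{"hand":1,"x":0,"y":0,"z":0,"roll":0},{"hand":1,"x":0,"y":0,"z":0,"roll":0},{"hand":1,"x":0,"y":0,"z":0,"roll":0}]' --grip_force 100

```text
time: 12.08
tool_pos: [0.5317, 0.0379, -0.0254]
tcp_rot: [-0.834, 3.028, -0.0]
wrist_force: [0.6, -0.2, 5.0]
width: 0.381
grip_force: 100.7
```

The stem is gripped: opening 0.38 × 85 ≈ 32 mm, 100 N. I'll lift.

>>> servo_tool --targets '[{"hand":1,"x":0,"y":0,"z":-0.02,"roll":0},{"hand":1,"x":0,"y":0,"z":-0.06,"roll":0},{"hand":1,"x":0,"y":0,"z":-0.1,"roll":0},{"hand":1,"x":0,"y":0,"z":-0.15,"roll":0},{"hand":1,"x":0,"y":0,"z":-0.2,"roll":0},{"hand":1,"x":0,"y":0,"z":-0.24,"roll":0},{"hand":1,"x":0,"y":0,"z":-0.24,"roll":0},{"hand":1,"x":0,"y":0,"z":-0.24,"roll":0}]'

```text
time: 12.75
tool_pos: [0.5316, 0.0379, 0.0947]
tcp_rot: [-0.834, 3.027, -0.001]
wrist_force: [-0.0, 0.2, -3.1]
width: 0.377
grip_force: 99.9
```

```bash
python3 - <<'E'
from h import *
import pickle
st=bot.read_state(); im=read_camera("wrist"); pickle.dump((st,im),open("w12.pkl","wb"))
T=tool(st); print(st["tool_pos"],st["width"],st["wrist_force"],st["grip_force"],st["q"])
print(np.degrees(np.arctan2(T[1,1],T[0,1])))
g=cv2.cvtColor(im,cv2.COLOR_RGB2GRAY); print(g[100:270:5,222:300:4])
E
```

```text
[0.5316 0.0379 0.0947] 0.3773101125494933 [-0.0184  0.2283 -3.1389] 99.89842772483826 [ 0.0245  0.0879  2.0171 -0.0001  1.0346 -2.084 ]
120.808341183616
[[224 223 224 226 227 228 227 226 226 225 225 226 225 225 224 224 224 225
  224 225]
 [195 218 224 223 218 219 226 215 223 224 220 223 226 225 225 225 225 225
  223 223]
 [195 196 196 196 198 198 195 195 195 198 197 197 212 228 227 226 225 225
  224 223]
 [195 194 195 195 198 200 197 195 195 195 158 116 163 208 171 201 208 197
  210 169]
 [195 195 196 197 196 197 198 200 198 183 106 106 129 134 133 133 133 133
  132 131]
 [197 196 199 199 198 198 197 198 199 189 108 106 106 134 132 132 129 130
  130 130]
 [197 190 150 149 146 147 142 135 129 131 112 112 107 120 114 119 114 127
  133 133]
 [114 108 107 109 107 109 109 109 109 107 109 106 108 108 106 106 105 104
  100  97]
 [227 229 229 229 230 231 232 223 232 232 231 232 232 231 221 218 231 230
  224 115]
 [236 236 236 237 236 236 236 236 236 236 236 236 236 235 235 235 235 235
  232 121]
 [235 235 237 236 236 237 236 236 236 237 236 236 236 236 236 235 235 234
  154 119]
 [235 235 23
[... 1243 characters left out ...]
 109 110
  103 124]
 [112 115 114 113 113 112 111 112 110 109 109 108 110 109 108 108 108 108
  102 123]
 [112 115 114 113 112 112 110 110 110 109 110 109 109 109 109 108 108 108
  101 121]
 [105 114 112 112 111 110 110 109 109 109 109 108 109 108 108 108 107 108
   99  69]
 [100 112 111 111 110 110 108 109 108 108 107 107 108 107 108 107 107 106
   97  69]
 [ 89 110 111 110 111 108 108  72  63  62  63  67 107 107 106 107 106 107
   95  69]
 [ 67 108 110 109 109 108  81  62  62  61  61  63  67 107 107 107 107 106
   75  68]
 [ 48 108 110 109 108 107  69  62  60  62  61  59  61 106 108 106 106 106
   46  53]
 [ 45 107 108 108 107 106 106  61  62  62  59  61  99 106 106 106 106 105
   38  39]]
```

The meter is held. Comparing views, the reported tool pose is biased: the real tool is about 4.5 mm nearer in x and 12–30 mm higher. I correct for this and carry it over the pocket.

>>> servo_tool --targets '[{"hand":1,"x":0.02,"y":-0.028,"z":0,"roll":0.015},{"hand":1,"x":0.055,"y":-0.075,"z":0,"roll":0.04},{"hand":1,"x":0.09,"y":-0.123,"z":0,"roll":0.065},{"hand":1,"x":0.125,"y":-0.171,"z":0,"roll":0.09},{"hand":1,"x":0.16,"y":-0.2185,"z":0,"roll":0.12},{"hand":1,"x":0.195,"y":-0.266,"z":0,"roll":0.15},{"hand":1,"x":0.23,"y":-0.314,"z":0,"roll":0.18},{"hand":1,"x":0.26,"y":-0.355,"z":0,"roll":0.2},{"hand":1,"x":0.2756,"y":-0.3764,"z":0,"roll":0.2},{"hand":1,"x":0.2756,"y":-0.3764,"z":0,"roll":0.2}]'

```text
time: 13.63
tool_pos: [0.5071, -0.1961, 0.0916]
tcp_rot: [-0.145, -3.134, -0.001]
wrist_force: [0.6, 0.5, -2.2]
width: 0.377
grip_force: 100.0
```

```bash
python3 - <<'E'
from h import *
import pickle
st=bot.read_state(); im=read_camera("wrist"); s=read_camera("side"); t=read_camera("top"); pickle.dump((st,im,s,t),open("w13.pkl","wb"))
T=tool(st); print(st["tool_pos"],st["width"],st["wrist_force"],st["grip_force"])
print(np.degrees(np.arctan2(T[1,1],T[0,1])))
g=cv2.cvtColor(im,cv2.COLOR_RGB2GRAY); print("stem end rows",g[126:200:3,[235,245,258,270,280]].T)
print("row 150",g[150,205:310:3])
# side view: white meter pixels region
gs=cv2.cvtColor(s,cv2.COLOR_RGB2GRAY); cs=cam("side")
u0=proj(cs,[.505,-.193,.12])[0].astype(int); print(u0, "stem end pred",proj(cs,place([.519,-.194,-.09],MF,.11)))
sub_=gs[u0[1]-30:u0[1]+40:2,u0[0]-75:u0[0]+75:4]
for r in sub_: print("".join(" .:-=+*#%@"[min(9,v//24)] for v in r))
E
```

```text
[ 0.5071 -0.1961  0.0916] 0.3774586169108791 [ 0.5992  0.506  -2.1619] 100.03024935722351
84.70742357350464
stem end rows [[137 132  92  94 118 141 151 152 152 151 150 150 152 150 111 107 108 106
  107 106 105 105 104 105  79]
 [ 52  54  93  93 121 141 151 152 151 151 151 112 110 111 111 125 177 177
  163 165 164 164 174 175 173]
 [ 46  57  93  91 121 141 151 151 151 151 148 107 108 107 161 163 162 163
  175 174 173 175 176 175 173]
 [ 45  57  91  90 122 141 151 151 152 152 148 117 110 110 109 137 179 168
  177 176 166 164 163 164 165]
 [ 43  59  89  90 122 124 151 151 151 152 151 152 151 146 105 107 106 108
  107 107 105 103 104 105 103]]
row 150 [135 135 136 135 122 144 151 152 152 151 152 152 151 150 151 152 150 151
 151 152 151 152 152 151 151 151 152 151 151 150 141 108  60  60  61]
[237 251] stem end pred [[213.6348 252.6641]
 [213.0907 243.3041]
 [248.2083 240.4816]
 [247.3253 234.1926]
 [270.1489 232.3854]
 [273.1542 247.7762]]
%%%%%%%%%%%%%%%%%. . #%%%%%#%@@-:+%%%:
%%%%%%%%%%%%%%%%%:  .#%%%%%%=@##:+#%%=
%%%%%%%%%%%%%#%%%:.  #%%%%%%=@@##%#%%#
%%%%%%%%%%%%%##%%: . *%%%%%%%+@@*
[... 514 characters left out ...]
====*%%%%%*=------ :========*%%%%%%%%
=====#%%%%%%%------.-++======+%%%%%%%%
=====%%%%%%+=:::::::=:::::-===%%%%%%%%
=====%%%%%%==:::::...:::..::==%%%%%%%%
====+%%%%%%=-.:::....:.:::..==%%%%%%%%
====#%%%%%%=......:.......:.+=%%%%%%%%
====%%%%%%%+::...:.:..:.....==%%%%%%%%
--==####%%%-::::..   ..  .  +=%%%%%%%%
::::=*###*#-::.:.    .      ==#%%%%%%%
-:-:::=*#**-::.:.   ..     .+=#%%%%%%%
#*=::::::**+:::.:    .     .==*%%%%%%%
###*=+:::--#=:..      ..:--=+=+%%%%%%%
##*####==-=*== .      -==+++=+=%%%%%%%
#****#*#*#+#==-==:    =========%%%%%%%
#*#*#****%%*+=+==.   .====+=+==%%%%%%%
#####****%%*+====.  ..=========%%%%%%%
*#*###**#%%#=====:::-===+======%%%%%%%
###**##*#%%*+==================%%%%%%%
```

```bash
python3 - <<'E'
from h import *
import pickle
st,im,s,t=pickle.load(open("w13.pkl","rb")); c=cam("wrist",st)
g=cv2.cvtColor(im,cv2.COLOR_RGB2GRAY)
for r in range(60,240,4): print(r,"".join(" .:-=+*#%@"[min(9,v//20)] for v in g[r,100:420:3]))
P3=np.c_[POCK,np.full(14,.038)]
for dz in (0,.02): 
    c2=(c[0],c[1],c[2]+[-.0045,.001,dz]); print(np.c_[POCK*1e3,proj(c2,place([.519,-.194,-.09],P3,0),True)].round(1))
E
```

```text
60 @@@@@@@@@@@@@@@@@@@@@@@@@@@@@@@@@@@@@@@@@@@@@@@@@@@@@@@@@@@@@@%=======#@@@@@@@@@@@@@@@@@@@@@@@@@@@@@#******
64 @@@@@@@@@@@@@@@@@@@@@@@@@@@@@@@@@@@@@@@@@@@@@@@@@@@@@@@@@@@@@@**+*+==+@@@@@@@@@@@@@@@@@@@@@@@@@@@@@@*******
68 @@@@@@@@@@@@@@@@@@@@@@@@@@@@@@@@@@@@@@@@@@@@@@@@@@@@@@@@@@@@@%******=#@@@@@@@@@@@@@@@@@@@@@@@@@@@@@#*******
72 @@@@@@@@@@@@@@@@@@@@@@@@@@@@@@@@@@@@@@@@@@@@@@@@@@@@@@@@@@@@@*******+@@@@@@@@@@@@@@@@@@@@@@@@@@@@@@#******@
76 @@@@@@@@@@@@@@@@@@@@@@@@@@@@@@@@@@@@@@@@@@@@@@@@@@@@@@@@@@@#*******=%@@@@@@@@@@@@@@@@@@@@@@@@@@@@@#******@@
80 @@@@@@@@@@@@@@@@@@@@@@@@@@@@@@@@@@@@@@@@@@@@@@@@@@@@@@@@@@@*******++@@@@@@@@@@@@@@@@@@@@@@@@@@@@@@#*****#@@
84 @@@@@@@@@@@@@@@@@@@@@@@@@@@@@%+@@%*+**@@%****############*********=+%%%+*+%@@@@@@@@@@@@@@@@@@@@@@%******@@@
88 @@@@@@@@@@@@@@@@@@@@@@@@@@@@@@@@@@@@@@@@@@@@@@@@@@%#@@@@@*+++++++***@@@@@@@@@@%@@@@@@@@@@@@@@@@@@******@@@@
92 @@@@@@@@@@@@@@@@@@@@@@@@@#*******%%%%%%%%%%%%%%%%%%%%%%%+==========+#**********#***#@@@@@@@@@@@@%******@@@@
96 @@@@@@@@@@@@@@@@@@@@@@@@@@*******%%%%%%%%%%%%%%%%%%%%%%*============##*********####@@@@@@@@@@@@@**
[... 3987 characters left out ...]
 6.  -19.  239.  224.1]
 [  6.  -47.  205.9 223.9]
 [-40.  -47.  202.4 170.8]
 [-40.  -19.  237.6 170.5]
 [-77.  -19.  236.7 123.3]
 [-77.   19.  286.9 123.3]
 [-40.   19.  286.  170.4]
 [-40.   47.  321.  170.6]
 [  6.   47.  317.4 223.5]
 [  6.   19.  284.5 223.9]
 [ 13.   19.  284.2 231.5]
 [ 13.   43.  312.2 231.1]]
[[ 77.   43.  304.1 279.1]
 [ 77.  -19.  242.4 279.8]
 [  6.  -19.  240.3 214.8]
 [  6.  -47.  209.5 214.7]
 [-40.  -47.  206.6 165. ]
 [-40.  -19.  239.1 164.7]
 [-77.  -19.  238.4 121.1]
 [-77.   19.  284.6 121.1]
 [-40.   19.  283.9 164.6]
 [-40.   47.  316.3 164.8]
 [  6.   47.  313.4 214.4]
 [  6.   19.  282.7 214.7]
 [ 13.   19.  282.5 221.8]
 [ 13.   43.  308.6 221.5]]
```

The wrist view shows the pocket's stem end (row 119.5, columns 238–288) and the left finger cut-out (rows 167–219). So the pocket lies about 3 mm to +y and about 1 mm ahead of the held meter. I'll correct that and descend to just above the foam.

>>> servo_tool --targets '[{"hand":1,"x":-0.003,"y":0.006,"z":0,"roll":0},{"hand":1,"x":-0.003,"y":0.006,"z":0.03,"roll":0},{"hand":1,"x":-0.003,"y":0.006,"z":0.06,"roll":0},{"hand":1,"x":-0.003,"y":0.006,"z":0.09,"roll":0},{"hand":1,"x":-0.003,"y":0.006,"z":0.12,"roll":0},{"hand":1,"x":-0.003,"y":0.006,"z":0.135,"roll":0},{"hand":1,"x":-0.003,"y":0.006,"z":0.135,"roll":0},{"hand":1,"x":-0.003,"y":0.006,"z":0.135,"roll":0}]'

```text
time: 14.45
tool_pos: [0.5107, -0.1905, 0.0263]
tcp_rot: [-0.14, -3.138, -0.001]
wrist_force: [-0.3, -0.2, -2.0]
width: 0.382
grip_force: 100.0
```

```bash
cat > look.py <<'E'
from h import *
import pickle,sys
st=bot.read_state(); im=read_camera("wrist"); s=read_camera("side"); pickle.dump((st,im,s),open(sys.argv[1]+".pkl","wb"))
T=tool(st); print(st["tool_pos"],st["width"],st["wrist_force"],st["torque"],np.degrees(np.arctan2(T[1,1],T[0,1])))
g=cv2.cvtColor(im,cv2.COLOR_RGB2GRAY)
for r in range(104,226,3): print(r,"".join(" .:-=+*#%@"[min(9,v//20)] for v in g[r,170:350:2]))
E
python3 look.py w14
```

```text
[ 0.5107 -0.1905  0.0263] 0.3822070844450347 [-0.2522 -0.1606 -2.0283] [-0.0255  0.0701  0.0405] 84.88349709766231
104 ####%%%%%%%%%%%%%%%%%%%%%%%%%%%%%%%%%%%%%++=+=+===================#%%%%%%%%%%%%***********
107 ####%%%%%%%%%%%%%%%%%%%%%%%%%%%%%%%%%%%**++=======================+=#%%%%%%%%%************
110 ##%%%%%%%%%%%%%%%%%%%%%%%%%%%%%%%%%%%%%*============================++++=+%%%%************
113 ##%%%%%%%%%%%%%%%%%%%%%%%%%%%%%%%%%%%*====================================+==*************
116 ##%%%%%%%%%%%%%%%%%%%%%%%%%%%%%%%%%%++======================================--=--*********
119 ###%%%%%%%%%%%%%%%%%%%%%%%%%%%%%##**+=======================================--------+*****
122 #%%%%%%%%%%%%%%%%%%%%%%%%%%%%%%%*===========================================----------==-=
125 #%%%%%%%%%%%%%%%%%%%%%%%*---::----:::::::::::::::::::::::::-==============----------------
128 ##%%%%%%%%%%%%%%%%%%%%%%+---::--:::::::::::::::::::::::::::================---------------
131 #%%%%%%%%%%%%%%%%%%%%%%%*----=++++=++=+++=+=+=======++==++=================---------------
134 %%%%%%%%%%%%%%%%%%%%%%%%*-=++++
[... 2209 characters left out ...]
#%%%%%%#*:...........::::::========
206 *---:::::::.....:.......:++++++++++=============+++++=+%%%%%%%#*::..........:::::-========
209 *=-::::::::.............:++++++++++++==============++++###**%%#*:...........:::::-========
212 *+-:::::::.:............:++++++++++++++++=======+++++++++++*##*=:...........:::::-=====-==
215 **--::::::..............:=+++++++++++++++++++++++++++++++++++++=............:::::---------
218 **--::::::..:............=+++++++++++++++++++++++++++++++++++++=...........::::::---------
221 **+-::::::..:::::::::....=+++++++++++++++++++++++++++++++++++++=...........::::::---------
224 **+-:::::::.:::::::::::::=+++++++++++++++++++++++++++++++++++++-...........::::::---------
```

>>> servo_tool --targets '[{"hand":1,"x":0,"y":0,"z":-0.012,"roll":0},{"hand":1,"x":0.004,"y":-0.005,"z":-0.016,"roll":0},{"hand":1,"x":0.004,"y":-0.005,"z":-0.016,"roll":0},{"hand":1,"x":0.004,"y":-0.005,"z":-0.016,"roll":0},{"hand":1,"x":0.004,"y":-0.005,"z":-0.016,"roll":0}]'

```text
time: 14.97
tool_pos: [0.5088, -0.194, 0.0349]
tcp_rot: [0.143, 3.138, -0.0]
wrist_force: [-0.8, 0.3, -2.0]
width: 0.378
grip_force: 100.0
```

```bash
sed -i 's/range(104,226,3)/range(116,200,2)/' look.py; python3 look.py w15; python3 - <<'E'
import pickle,cv2
st,im,s=pickle.load(open("w15.pkl","rb"))
g=cv2.cvtColor(s,cv2.COLOR_RGB2GRAY)
for r in range(225,300,2): print(r,"".join(" .:-=+*#%@"[min(9,v//24)] for v in g[r,195:295]))
E
```

```text
[ 0.5088 -0.194   0.0349] 0.3782160903582925 [-0.7532  0.3248 -1.995 ] [-0.0485  0.0752 -0.0008] 84.7838465169243
116 ####%%%%%%%%%%%%%%%%%%%%%%%%%%%%%%%%+=====================================----------*++***
118 ####%%%%%%%%%%%%%%%%%%%%%%%%%%%%%%#*+=====================================-------------***
120 ###%%%%%%%%%%%%%%%%%%%%%%%%%%%%%%%*=======================================-------------==-
122 ###%%%%%%%%%%%%%%%%%%%%%%%%%%%%%#+==================--====================----------------
124 ###%%%%%%%%%%%%%%%%%%%%%%%%%#####--======-------------====================----------------
126 ###%%%%%%%%%%%%%%%%%%%%%%%%%*--::::::::::::::::::::::::::::::-===========-----------------
128 ###%%%%%%%%%%%%%%%%%%%%%%%%#*--::::::::::::::::::::::::::::::-===========----------------=
130 ##%%%%%%%%%%%%%%%%%%%%%%%%%#*-==-===================++=====---===========----------------=
132 ##%%%%%%%%%%%%%%%%%%%%%%%%%*++++++++++++++++++++++==+=+==================----------------=
134 ####%%%%%%%%%%%%%%%%%%%%%%*+++++++++++++++++++++=+++++++=================----------------=
136 ####%%%%%%%%%%%%%%%%%%%%%*++++++
[... 6293 characters left out ...]
====-:.... ......:--===================+===+===+==++====+==+#%%%%%%%%%
289 #**##%%%%%#*===============-====-========--==========-====+==+==+=+=+===================++#%%%%%%%%%
291 **##%%%%%%#+===========-=-=-=======-==-=-===-==----------=====-==++******+++*#%%%%%##*+==--+#%%%%%%%
293 **#%%%%%%%#++-=-=-=---=-==---------------==++++++++++++*#%%#%#*+==-----=-------------------*%%%%%%%%
295 *#%%%%%%%%#*+===--===+++++++++++***###**+===-----------------------------------------------*%%%%%%%%
297 #####%%%%%**####*++==--------------------------------------------------------------------:-*%%%%%%%%
299 ******#*##+-::--------------------------------------------------------------------======+++#%%%%%%%%
```

Now the pocket's centre is at column 259.7 versus the tool's 258.4, and its end is where the meter's end is. That is aligned within about 1 mm, so I'll lower it into the pocket.

>>> servo_tool --targets '[{"hand":1,"x":0,"y":0.0016,"z":0.01,"roll":0},{"hand":1,"x":0,"y":0.0016,"z":0.02,"roll":0},{"hand":1,"x":0,"y":0.0016,"z":0.03,"roll":0},{"hand":1,"x":0,"y":0.0016,"z":0.03,"roll":0},{"hand":1,"x":0,"y":0.0016,"z":0.03,"roll":0}]'

```text
time: 15.48
tool_pos: [0.5079, -0.1926, 0.0185]
tcp_rot: [-0.142, -3.137, -0.001]
wrist_force: [0.2, 0.2, -1.7]
width: 0.383
grip_force: 100.0
```

>>> servo_tool --targets '[{"hand":1,"x":0,"y":0,"z":0.006,"roll":0},{"hand":1,"x":0,"y":0,"z":0.012,"roll":0},{"hand":1,"x":0,"y":0,"z":0.016,"roll":0},{"hand":1,"x":0,"y":0,"z":0.016,"roll":0}]'

```text
time: 15.82
tool_pos: [0.5085, -0.1929, 0.011]
tcp_rot: [-0.142, -3.138, -0.0]
wrist_force: [-1.0, 1.1, -2.2]
width: 0.375
grip_force: 100.0
```

>>> servo_tool --targets '[{"hand":1,"x":0,"y":0,"z":0.005,"roll":0},{"hand":1,"x":0,"y":0,"z":0.01,"roll":0},{"hand":1,"x":0,"y":0,"z":0.01,"roll":0}]'

```text
time: 16.07
tool_pos: [0.5094, -0.1932, 0.0065]
tcp_rot: [0.143, 3.137, -0.001]
wrist_force: [1.1, -0.3, -3.1]
width: 0.379
grip_force: 99.8
```

>>> servo_tool --targets '[{"hand":1,"x":0,"y":0,"z":0.005,"roll":0},{"hand":1,"x":0,"y":0,"z":0.01,"roll":0},{"hand":1,"x":0,"y":0,"z":0.01,"roll":0}]'

```text
time: 16.32
tool_pos: [0.5094, -0.1933, 0.0016]
tcp_rot: [0.143, 3.137, -0.001]
wrist_force: [1.6, -1.5, -1.5]
width: 0.379
grip_force: 99.8
```

>>> servo_tool --targets '[{"hand":1,"x":0,"y":0,"z":0.005,"roll":0},{"hand":1,"x":0,"y":0,"z":0.01,"roll":0},{"hand":1,"x":0,"y":0,"z":0.01,"roll":0}]'

```text
time: 16.57
tool_pos: [0.5096, -0.1935, -0.0029]
tcp_rot: [0.143, 3.137, -0.001]
wrist_force: [0.9, -0.0, 2.1]
width: 0.378
grip_force: 100.4
```

The ribs were met at about -2 mm reported, as expected. Now I'll press down.

>>> servo_tool --targets '[{"hand":1,"x":0,"y":0,"z":0.006,"roll":0},{"hand":1,"x":0,"y":0,"z":0.012,"roll":0},{"hand":1,"x":0,"y":0,"z":0.016,"roll":0},{"hand":1,"x":0,"y":0,"z":0.016,"roll":0}]'

```text
time: 16.9
tool_pos: [0.5095, -0.1934, -0.0115]
tcp_rot: [0.143, 3.137, -0.001]
wrist_force: [1.9, -2.5, 1.7]
width: 0.374
grip_force: 100.6
```

>>> servo_tool --targets '[{"hand":1,"x":0,"y":0,"z":0.006,"roll":0},{"hand":1,"x":0,"y":0,"z":0.01,"roll":0},{"hand":1,"x":0,"y":0,"z":0.01,"roll":0}]'

```text
time: 17.15
tool_pos: [0.5095, -0.1933, -0.0165]
tcp_rot: [0.143, 3.137, -0.001]
wrist_force: [4.0, -2.5, 0.4]
width: 0.38
grip_force: 100.6
```

>>> servo_tool --targets '[{"hand":1,"x":0,"y":0,"z":0.004,"roll":0},{"hand":1,"x":0,"y":0,"z":0.008,"roll":0},{"hand":1,"x":0,"y":0,"z":0.008,"roll":0},{"hand":1,"x":0,"y":0,"z":0.008,"roll":0}]'

```text
time: 17.48
tool_pos: [0.5095, -0.1934, -0.0175]
tcp_rot: [0.142, 3.138, -0.001]
wrist_force: [-4.8, 1.0, 24.6]
width: 0.381
grip_force: 103.3
```

```bash
sed -i 's/range(116,200,2)/range(116,200,3)/' look.py; python3 look.py w16; python3 - <<'E'
import pickle,cv2
st,im,s=pickle.load(open("w16.pkl","rb"))
g=cv2.cvtColor(s,cv2.COLOR_RGB2GRAY)
for r in range(247,305,2): print(r,"".join(" .:-=+*#%@"[min(9,v//24)] for v in g[r,195:295]))
E
```

```text
[ 0.5095 -0.1934 -0.0175] 0.3805135631752494 [-4.8139  0.9948 24.5844] [ 0.353   0.8853 -0.235 ] 84.80315243456263
116 %%%%%%%%%%%%%%%%%%%%%%%%%%%%%%%%%#++================================*%%%%%%%%%%%%%%%%%%###
119 %%%%%%%%%%%%%%%%%%%%%%%%%%%%%%%%%*==================================*#*+++**%%%%%%%%%#####
122 %%%%%%%%%%%%%%%%%%%%%%%%%%%%%**++==========================================+%####%%%######
125 %%%%%%%%%%%%%%%%%%%%%%%%%%%%#===================================================+#%###%###
128 %%%%%%%%%%%%%%%%%%%%%%%%%%*======================================================+===*####
131 %%%%%%%%%%%%%%%%%%%%%%%%%%#==========================================================*#***
134 %%%%%%%%%%%%%%%%%%%%%%%%+===============================================================--
137 %%%%%%%%%%%%%%%%%%%%%====++++++++++++++++++++++++++++++++++++++=----====================--
140 %%%%%%%%%%%%%%%%%%%%%---*#######################################=:::====================--
143 %%%%%%%%%%%%%%%%%%%%#--+###%#%#%%%%%%%%%%%%%%%%%%%%%%%%%%%%%%%%#*-::====================--
146 %%%%%%%%%%%%%%%%%%%%+--+##%%%%%
[... 4019 characters left out ...]
==--=-=====-==-=-==---------=======++******+++*#%%%%###*+==--+#%%%%%%%
293 *******#%%#*+========-=-=-=---------------=++++++++++++*#%%%##*+===------------------------*%%%%%%%%
295 ***#**#%%%#**====-=++**+++++++++****#**++===-----------------------------------------------*%%%%%%%%
297 ********#%**####*++===---------------------------------------------------------------------*%%%%%%%%
299 ******#***+--:---------------------------------------------------------------------=====+=+#%%%%%%%%
301 **##*#####+-:----------------------------------------------==-====++++******######%%%%%%%%%%%%%%%%%%
303 ##########*=-------------------------=======+++++**+***####%%%%%%%%%%%%%%%%%%%%%%%%%%%%%%%%%%%%%%%%%
```

The floor is reached: 25 N at -17.5 mm reported, as predicted. I'll release to a narrow opening and go straight up.

>>> servo_tool --targets '[{"hand":0,"x":0,"y":0,"z":-0.004,"roll":0},{"hand":0,"x":0,"y":0,"z":-0.004,"roll":0},{"hand":0,"x":0,"y":0,"z":-0.004,"roll":0},{"hand":0,"x":0,"y":0,"z":-0.004,"roll":0},{"hand":0,"x":0,"y":0,"z":-0.004,"roll":0}]'

```text
time: 18.0
tool_pos: [0.5075, -0.1924, -0.0196]
tcp_rot: [-0.142, -3.136, -0.001]
wrist_force: [-0.3, -0.0, 0.1]
width: 0.503
grip_force: 0.0
```

>>> servo_tool --targets '[{"hand":0,"x":0,"y":0,"z":-0.03,"roll":0},{"hand":0,"x":0,"y":0,"z":-0.07,"roll":0},{"hand":0,"x":0,"y":0,"z":-0.12,"roll":0},{"hand":1,"x":0,"y":0,"z":-0.12,"roll":0},{"hand":1,"x":0,"y":0,"z":-0.12,"roll":0},{"hand":1,"x":0,"y":0,"z":-0.12,"roll":0},{"hand":1,"x":0,"y":0,"z":-0.12,"roll":0},{"hand":1,"x":0,"y":0,"z":-0.12,"roll":0},{"hand":1,"x":0,"y":0,"z":-0.12,"roll":0}]'

```text
time: 18.75
tool_pos: [0.5077, -0.1925, 0.0402]
tcp_rot: [-0.142, -3.136, -0.001]
wrist_force: [-0.1, 0.0, -0.1]
width: -0.006
grip_force: 0.0
```

```bash
sed -i 's/range(116,200,3)/range(130,240,4)/' look.py; python3 look.py w17; python3 - <<'E'
import pickle,cv2
st,im,s=pickle.load(open("w17.pkl","rb"))
g=cv2.cvtColor(s,cv2.COLOR_RGB2GRAY)
for r in range(247,305,2): print(r,"".join(" .:-=+*#%@"[min(9,v//24)] for v in g[r,195:295]))
E
```

```text
[ 0.5077 -0.1925  0.0402] -0.0061383371309580905 [-0.1111  0.0378 -0.1414] [-0.0039 -0.0059  0.0539] 84.80501376310697
130 ###%%%%%%%%%%%%%%%%%%%%%%%%%-*@%%####%%%%%%%%%%%%%%%###%#+::===========-----------------==
134 ####%%%%%%%%%%%%%%%%%%%%%%%%-*@%%%%%%%%%%%%%%%%%%%%%%%%%#*::===========---------------====
138 ####%%%%%%%%%%%%%%%%%%%%%%%%=+#%%%%%%%%%%%%%%%%%%%%%%%%%#*--=========-----------------====
142 ####%%%%%%%%%%%%%%%%%%%%%%%%=+#%%%%%%%##********#%%%%%%%#*--==========---------------=====
146 ########%%%%%%%%%%%%%%%%%%%%==#%%%%#*************+*#%%%%#*--=========----------------=====
150 ###########%%%%%%%%%%%%%%%%%==#%%%%****%@@@@@@@@*+**#%%%#*--========----------------======
154 ####################%%%%%%%*-=#%%%***+@@@@@@@@@@@%**+*%%#+--========----------------======
158 ##########################%*--#%%%***%@@@@@@@@@@@@#***%%#+--=======----------------=======
162 ##########################----*#%#+**@@@@@@@@@@@@@*+++%%#+--=======----------------=======
166 ##########################=---++++====%@@@@@@@@@@%+*+%%%#+--=====----------------=========
170 #########################=-
[... 4023 characters left out ...]
=-=-=====-======-----------========++******+=+*#%%%%###*+==--+#%%%%%%%
293 *#%%%%%%%%#++=--=--=-=-=-=---------------==++++++++++++*#%%###*+===----------------------:-*%%%%%%%%
295 ##%%%%%%%%#**===--==+++++++++++++******++===-----------------------------------------------*%%%%%%%%
297 *####%%%%%#*####*++==--------------------------------------------------------------------:-*%%%%%%%%
299 *******###+-:---------------------------------------------------------------------=======++#%%%%%%%%
301 **#*#*####+-:----------------------------------------------===-===+++******#####%#%%%%%%%%%%%%%%%%%%
303 ***#**###*+=-------------------------=======+++++**++**####%%%%%%%%%%%%%%%%%%%%%%%%%%%%%%%%%%%%%%%%%
```

Released; now I'll press once more on the face with the shut fingers to be sure it is home.

>>> servo_tool --targets '[{"hand":1,"x":-0.012,"y":0.008,"z":0.02,"roll":0},{"hand":1,"x":-0.012,"y":0.008,"z":0.04,"roll":0},{"hand":1,"x":-0.012,"y":0.008,"z":0.054,"roll":0},{"hand":1,"x":-0.012,"y":0.008,"z":0.054,"roll":0}]'

```text
time: 19.18
tool_pos: [0.5129, -0.1885, 0.0117]
tcp_rot: [-0.142, -3.134, -0.003]
wrist_force: [-1.4, -0.3, -1.1]
width: -0.002
grip_force: 0.0
```

>>> servo_tool --targets '[{"hand":1,"x":0,"y":0,"z":0.004,"roll":0},{"hand":1,"x":0,"y":0,"z":0.008,"roll":0},{"hand":1,"x":0,"y":0,"z":0.008,"roll":0}]'

```text
time: 19.43
tool_pos: [0.5149, -0.1895, 0.0102]
tcp_rot: [-0.142, -3.138, -0.0]
wrist_force: [0.2, -0.7, -0.3]
width: 0.001
grip_force: 0.0
```

>>> servo_tool --targets '[{"hand":1,"x":0,"y":0,"z":0.004,"roll":0},{"hand":1,"x":0,"y":0,"z":0.008,"roll":0},{"hand":1,"x":0,"y":0,"z":0.008,"roll":0}]'

```text
time: 19.68
tool_pos: [0.5156, -0.1898, 0.0082]
tcp_rot: [0.142, 3.138, -0.0]
wrist_force: [-2.5, 1.5, 9.7]
width: 0.0
grip_force: 4.5
```

Contact came at 8.2 mm reported, 8 mm higher than on the table (about 0), so the face is at 38 mm: flush. One firmer press, then check the head the same way.

>>> servo_tool --targets '[{"hand":1,"x":0,"y":0,"z":0.003,"roll":0},{"hand":1,"x":0,"y":0,"z":0.004,"roll":0},{"hand":1,"x":0,"y":0,"z":-0.01,"roll":0},{"hand":1,"x":0,"y":0,"z":-0.03,"roll":0},{"hand":1,"x":-0.06,"y":0.02,"z":-0.03,"roll":0},{"hand":1,"x":-0.1,"y":0.02,"z":-0.03,"roll":0},{"hand":1,"x":-0.1,"y":0.02,"z":-0.01,"roll":0},{"hand":1,"x":-0.1,"y":0.02,"z":-0.002,"roll":0},{"hand":1,"x":-0.1,"y":0.02,"z":0.002,"roll":0},{"hand":1,"x":-0.1,"y":0.02,"z":0.002,"roll":0}]'

```text
time: 20.52
tool_pos: [0.5673, -0.1844, 0.0081]
tcp_rot: [0.143, 3.135, -0.0]
wrist_force: [-0.5, 2.4, 13.9]
width: -0.0
grip_force: 6.6
```

The head is at the same height, so it is level. I'll go up and aside, then check with the cameras.

>>> servo_tool --targets '[{"hand":1,"x":0,"y":0,"z":-0.06,"roll":0},{"hand":1,"x":0,"y":0,"z":-0.14,"roll":0},{"hand":1,"x":0.05,"y":0,"z":-0.22,"roll":0},{"hand":1,"x":0.1,"y":0.05,"z":-0.3,"roll":0},{"hand":1,"x":0.15,"y":0.12,"z":-0.36,"roll":0},{"hand":1,"x":0.2,"y":0.2,"z":-0.4,"roll":0},{"hand":1,"x":0.2,"y":0.28,"z":-0.4,"roll":0},{"hand":1,"x":0.2,"y":0.36,"z":-0.4,"roll":0},{"hand":1,"x":0.2,"y":0.44,"z":-0.4,"roll":0},{"hand":1,"x":0.2,"y":0.44,"z":-0.4,"roll":0}]'

```text
time: 21.35
tool_pos: [0.4843, 0.0469, 0.2056]
tcp_rot: [-0.141, -3.138, -0.002]
wrist_force: [0.1, -0.2, -0.4]
width: -0.0
grip_force: 0.0
```

```bash
python3 - <<'E'
from h import *
t=read_camera("top"); s=read_camera("side"); print(bot.read_state()["tool_pos"])
p0=np.array([.519,-.194,-.09])
for n,i in (("top",t),("side",s)):
    c=cam(n); g=cv2.cvtColor(i,cv2.COLOR_RGB2GRAY)
    print(n,polyfit(g,lambda p:proj(c,place(p,MF,.008)),False,p0))
c=cam("top"); g=cv2.cvtColor(t,cv2.COLOR_RGB2GRAY); u=proj(c,[p0[0],p0[1],.038])[0].astype(int)
for r in range(u[1]-40,u[1]+42,2): print("".join(" .:-=+*#%@"[min(9,v//24)] for v in g[r,u[0]-32:u[0]+32]))
cv=cam("top")
w7=__import__("pickle").load(open("w7.pkl","rb"))[2]
for nm,q in (("bowl",[.8075,.0189,.05]),("timer",[.68,.0194,.017]),("pen",[.7775,-.1282,.01])):
    a,b=proj(cv,q)[0].astype(int); print(nm,cv2.absdiff(t,w7)[b-12:b+12,a-12:a+12].mean())
E
```

```text
[0.4846 0.047  0.205 ]
top (array([ 0.5176, -0.193 , -0.0845]), np.float64(-0.6313417060778208))
side (array([ 0.5166, -0.1947, -0.0849]), np.float64(-0.5140068160812845))
++++*=+++++***++++++++++++++++++++*++++*++*+++++++++++++++++++++
++++:.+:-----------=======+++++=++======++++==+++++****+++++++++
++-:..*---------------------------------------------------++++++
++-:..*---------------------------------------------------*=++++
+*-:..*---------------------------------------------------*=++++
+*-:..*---------:-::::------------------------------------*=+*++
+*-:..*---------.========-----::........------------------*+++++
+*-:..*---------:*********************=.------------------*+++++
+*-:.:*---------:***+:.::::::::----***=.------------------*+++++
+*-:.:+---------:***+.-----------::***=.------------------*++***
+*-:.-----------:***=.-----------:.***=.------------------*++*++
+*-:.-----------:***=.-----------:.***=.------------------*++***
*=-:.==---------:***+.-----------::***=.------------------*++*++
**-:.==---------:***+.-----------:.***+.------------------*+++++
+*-..=:---------:*
[... 1107 characters left out ...]
-----.**+++**++++**:------------------++****
+-:..*-------------------.**+++++*+++**:------------------+++++*
+-:.:*-------------------.***++++++++**:------------------++++++
*-:.:*-------------------.****=+++*****:------------------++++++
+-:.-*=------------------.++++******+*+:------------------+++++*
=::.-=----------------------------------------------------+++**+
=::.==----------------------------------------------------=+*+++
+-..==----------------------------------------------------=+**++
*-:.=-----------------------------------------------------=+*+**
=::.-=+===++======+===++++=--==---------------------------=+++**
bowl 1.3605324074074074
timer 1.666087962962963
pen 0.9774305555555556
```

The meter sits in the pocket, flush and aligned with it, and the bystanders are unmoved. I'm handing the job in.

```bash
python3 -c "from workcell import ticket; print(ticket.finish_job())"
```

```text
the job is handed in; nothing more can be done
None
```

The meter is seated flush and level in the foam pocket, let go, with the bystanders unmoved, and the job is handed in (no verdict came back); but it was not laid down by hand: it slipped from my head grip on the way from the dock and fell flat, screen up, onto the bare table, and I did not redo the lay-down before taking it by the stem.

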